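Push the tins up behind the stop rod of the can rack

ROBOT

A 7-joint arm with a two-finger parallel gripper is mounted at the origin on the work surface. World frame = base frame: x ahead of the robot, y to its left, z up, the work surface at z = 0. Lengths are in m, angles in rad, forces in N, time in s.
With the tool pointing down it reaches from about 0.4 to 0.925 m from the base axis. Payload 4.1 kg.
Tool frame: the origin (TCP) lies at the very end of the fingers, on their centre line; the grasp point (between the pads) lies 19 mm behind it; z points along the fingers, y is the direction in which the jaws open and shut (so a half turn about z gives the same grasp; the last joint's range is limited). The gripper opens to 85 mm and grips with 20 to 120 N. Pads are 22 mm wide; open, the fingers measure 114 mm over their backs; the gripper's body (76 mm by 85 mm) begins 54 mm behind the grasp point. The pads swing forward as they close: fully open they stand 13 mm farther back than shut.
Start: joints at [1.076, 0.398, 0.045, 1.537, -0.019, 1.207, -0.051], TCP at [0.251, -0.6, 0.207] pointing down, gripper open.
Joint ranges: [-2.82, 2.82], [-0.49, 2.23], [-1.37, 1.46], [0, 2.46], [-1.36, 4.5], [0.23, 2], [-2.94, 2.94]. Speed limits (rad/s): [2.57, 2.57, 3.14, 3.14, 3.14, 3.14, 3.14].

INTERFACE

Orientations are given as a unit quaternion [x, y, z, w].
In Python, from bench import telemetry, camera, camera_params, bot, nets gives the robot as it stands.
- The arm moves only by the tool drive_tool, never from a script. Its argument "steps" is a list of rows, each an object of numbers: "ax", "ay", "az": the turn, a rotation vector about the tool's x, y, z in rad; "dx", "dy", "dz": the shift along the tool's x, y, z in m; "fingers": the finger opening in m, from 0 to 0.0854. In form: [{"ax": .., "ay": .., "az": .., "dx": .., "dy": .., "dz": .., "fingers": ..}, ...]. A call has 1 to 8 rows; each row shifts and turns the commanded pose from where the row before left it, along the tool's axes as they then stand; what a row does not reach is not made up. A row lasts 1/10 s, in which the tool goes at most 50 mm and 8.59 degrees, less where a joint would pass 70% of its speed; a pose out of reach is approached as far as the arm can. A call is refused whole if a number of a shift passes 0.05 or a number of a turn 0.15, either way. A call with a gripper value outside its range is refused whole. The fingers move at their own pace and stop on an object; the grip force is fixed at half the most. Time passes only in rows, so rows that do not move let the fingers close. It gives the time, the measured TCP pose, the force and the opening at its end, in the units of the state.
- telemetry.get_obs(): the state, without advancing time (a new reading comes with each control period).
- camera(name): name is "scene" or "side" or "wrist"; returns the picture (384x512x3 uint8, red, green, blue); there is no depth.
- camera_params(name): a dict with "mtx" (3x3 intrinsics, pixels), "R" (3x3) and "t" (3): a world point X has camera coordinates R X + t. Camera axes: x right, y down, z forward; pixel columns grow to the right and rows downward; lengths in m; the calibration is good to about 2 mm. A picture is of the moment at which its call begins: read the wrist's pose just before it. camera_params takes no time and is no camera call; for the wrist camera it gives the pose at the moment of the call.
- bot.sign_off(): hands the job in, once; it reports no verdict.
Trained networks look in the newest picture that a camera, given by its name, has taken for a name from the list of things; names that differ only in an ending like _2 or _b are one class to them, and where a whole thing is asked for, a point or a joint stands for the part that bears it (a point fixed in the world has none). Each returns a list of dicts, best first, with "p" (0 to 1); they miss things now and then, are a little off and sometimes report something else, mostly with a low value. They report only what shows in the picture. A call takes as long as a camera call. They do not tell look-alikes from the thing itself.
- nets.look_for(camera, name): "location" ([x, y, z] in m, in world coordinates, good to about 4 mm: the middle of the surface that is visible of it).
- nets.trace(camera, name): "pixels" (384x512 bool, what is visible of it).
The state is a dict: "time_s": time; "joint_pos": joint angles; "dq": joint speeds; "effort": joint torques, N m; "ee_pos": TCP position; "tcp_rot": TCP orientation; "force": force on the tool from outside, world axes, zero at the start; "torque": the same for the moment, N m; "width": finger opening in m.
Only numpy, scipy, OpenCV 4.12 (cv2) and the standard library are available. Lean on these libraries where they do the work, as an engineer would, in place of code of your own. Each camera call takes 0.05 s, during which the arm holds its last target.

TASK

Two food tins lie on their sides at the low front end of the two-lane can rack, one in each sloping gutter, against the front lip. With the fingertips gently push each tin up its gutter and over the stop rod, then ease it back until it rests against the upper side of the rod, so that it cannot roll down again; the tin already stored in the left gutter simply moves up and ends resting behind the new one. Pick nothing up, and leave everything else where it stands.

Things in the scene. Friction and masses are not known exactly. Their poses are not given: they have to be found in the camera images.
- gutters: Two parallel sheet-metal gutters of a can rack on a wire stand, fixed to the counter, turned up to 0.4 rad. Origin: on the floor at the divider between them, at the stop rod, 46 mm above the counter. x points UP the gutters (away from the robot, floor rises 6 degrees), y to the left gutter, z square to the floor. Centre lines y = +-59.5 mm, each 114 mm clear; walls and divider 27 mm high.
- rod_left (a point): Stop rod at the middle of the left gutter (point on the gutter floor, x = 0, y = +59.5 mm in the gutters' frame): fixed 8 mm steel bar across the gutter, 6 mm proud of the floor; a plate ramps up to its top from 45 mm below it. A tin resting on its upper side has its middle at x = 21 mm, z = 36.5 mm, the next above at x = 94 mm.
- rod_right (a point): The same rod at the middle of the right gutter (y = -59.5 mm). Pushing a tin over it takes 2 to 5 N at mid-height. Below it a tin let go rolls back to the lip; let go more than about 35 mm above its rest, a tin may roll back over the rod, so keep it on the fingers while it comes down.
- lip_right (a point): Front lip at the low end of the right gutter (point on the floor, x = -136.5 mm, y = -59.5 mm in the gutters' frame; the left gutter's lip is alike): 6 mm thick, 15 mm high. A tin resting against it has its middle at x = -105 mm and overhangs it by 2 mm, so fingers reach the tin from outside, above the lip. The back wall is at x = +235 mm, 58 mm high.
- tin_left: Tin lying in the left (+y) gutter against the front lip at the start; paper label, bare metal rims, smooth (friction about 0.25), rolls freely. Same tin: 73 mm diameter, 110 mm long, about 0.42 kg (hidden, 0.3 to 0.55). Origin: middle of the tin; its y axis is the tin's long axis and lies across the gutter (x and z turn as it rolls).
- tin_right: Tin lying in the right (-y) gutter against the front lip at the start; the gutter above it is empty. Same tin: 73 mm diameter, 110 mm long, about 0.42 kg (hidden, 0.3 to 0.55). Origin: middle of the tin; its y axis is the tin's long axis and lies across the gutter (x and z turn as it rolls).
- tin_stored: Tin lying in the left gutter, at the start resting against the upper side of the stop rod; it may be pushed up by tin_left. Same tin: 73 mm diameter, 110 mm long, about 0.42 kg (hidden, 0.3 to 0.55). Origin: middle of the tin; its y axis is the tin's long axis and lies across the gutter (x and z turn as it rolls).
- tin_upright: Tin of the same make, standing upright on the counter beside the left wall of the rack, about 205 mm left of the rack's middle. Bystander. Origin: centre of its underside.
- jar: Amber glass jar with metal lid, 68 mm diameter, 95 mm high, beside the right wall of the rack. Bystander. Origin: centre of its underside.
- shaker: Metal salt shaker, 48 mm diameter, 97 mm high, to the right of the rack's front end. Bystander. Origin: centre of its underside.
- mug: White mug, 80 mm diameter, 92 mm high, on the left. Bystander. Origin: centre of its underside.
- spoon: Steel serving spoon, 300 mm long, lying on the right near the robot. Bystander. Origin: near its middle, on its underside.
Mind the look-alikes: they are no part of the job. What is shaped like the tin_left but blue is not meant. Leave any purple look-alike of the tin_right alone.

How it is judged:
At the end, for the whole second after the job is handed in: tin_left and tin_right rest in their gutters against the upper side of the stop rod (middle 11 to 33 mm above the rod, on the floor, within 12 mm of the centre line and 0.15 rad of square); tin_stored rests in the left gutter behind tin_left (80 to 114 mm above the rod); all still (x of tin_left in the frame of gutters between 0.011 and 0.033 m and y of tin_left in the frame of gutters between 0.0475 and 0.0715 m and z of tin_left in the frame of gutters between 0.03 and 0.042 m and angle between the y axis of each of tin_left, tin_right, tin_stored and the y axis of gutters, either way round below 0.15 rad and linear speed of each of tin_left, tin_right, tin_stored below 0.03 m/s and x of tin_right in the frame of gutters between 0.011 and 0.033 m and y of tin_right in the frame of gutters between -0.0715 and -0.0475 m and z of tin_right in the frame of gutters between 0.03 and 0.042 m and x of tin_stored in the frame of gutters between 0.08 and 0.114 m and y of tin_stored in the frame of gutters between 0.0475 and 0.0715 m and z of tin_stored in the frame of gutters between 0.03 and 0.042 m); the robot touches nothing.
It fails at once if a tin of the rack is lifted (more than about 23 mm off the gutter floor), carried or tipped out (z of any of tin_left, tin_right, tin_stored in the frame of gutters above 0.06 m).
It fails at once if a tin of the rack is flung: faster than 0.7 m/s (linear speed of any of tin_left, tin_right, tin_stored above 0.7 m/s).
It fails at once if the fingers squeeze or ram a tin of the rack with more than 30 N (contact force between the fingers and tin_left above 30 N or contact force between the fingers and tin_right above 30 N or contact force between the fingers and tin_stored above 30 N).
It fails at once if a bystander (upright tin, jar, shaker, mug, spoon) is shifted by more than 30 mm (distance of any of tin_upright, jar, shaker, mug, spoon from where it was at the start of the episode above 0.03 m).
It also fails if it takes over 64 s, if anything falls off the work surface, if the arm or the gripper's body presses on something with over 40 N, if the wrist force passes 120 N, or if a joint passes its speed limit or range.

## Working session

There is one attempt and no reset: what is moved stays moved. The work goes in short steps, Python scripts to look and compute and a tool call to move; the robot and the scene stay as the last step left them, time stands still between calls to the robot, and variables do not carry over. Pictures are saved under pics/ and viewed, and the job is handed in when it is done.

Besides the shell and the picture viewer there is one more tool, called by a JSON object that holds its "name" and its "arguments". drive_tool: Moves the arm, as the interface text tells. Its arguments: {"type":"object","properties":{"steps":{"type":"array","items":{"type":"object","properties":{"ax":{"type":"number"},"ay":{"type":"number"},"az":{"type":"number"},"dx":{"type":"number"},"dy":{"type":"number"},"dz":{"type":"number"},"fingers":{"type":"number"}}}}},"required":["steps"]}

```bash
mkdir -p pics; ls; python3 - <<'E'
from bench import telemetry,camera,camera_params,nets
import cv2
o=telemetry.get_obs();print(o)
for c in ["scene","side"]:
    cv2.imwrite(f"pics/{c}0.png",camera(c)[:,:,::-1])
    p=camera_params(c);print(c,p)
    for n in ["gutters","rod_left","rod_right","lip_right","tin_left","jar","shaker","mug","tin_upright"]:
        try: r=nets.look_for(c,n)
        except Exception as e: print(n,e);continue
        print(n,[([round(float(v),3) for v in d["location"]],round(d["p"],2)) for d in r])
print(telemetry.get_obs()["time_s"])
E
```

```text
pics
{'time_s': 0.0, 'joint_pos': array([ 1.07601752,  0.3992231 ,  0.04504798,  1.53790232, -0.01870486,
        1.20693138, -0.05067186]), 'dq': array([ 0.00292199, -0.00015076,  0.00177544,  0.00126727,  0.00058109,
        0.00179854, -0.00010467]), 'effort': array([ 2.04421590e-04, -4.75118959e+01,  1.36460792e+00, -2.54218501e+01,
        1.16233091e-02,  9.48079512e-03,  1.14336274e-07]), 'ee_pos': array([ 0.25032863, -0.59909654,  0.2059338 ]), 'tcp_rot': array([ 9.80470896e-01,  1.96661585e-01, -2.70039740e-04, -9.84862354e-04]), 'force': array([-0.04726424,  0.42849098, -0.24617207]), 'torque': array([ 0.0234171 , -0.00278292, -0.03869719]), 'width': 0.08558595706321277}
scene {'mtx': array([[399.63664934,   0.        , 257.80461191],
       [  0.        , 399.63664934, 194.33266181],
       [  0.        ,   0.        ,   1.        ]]), 'R': array([[-0.64497537,  0.76411207, -0.01181162],
       [ 0.5344252 ,  0.4399443 , -0.72169157],
       [-0.54625678, -0.47178572, -0.69211398]]), 't': array([ 0.39427154, -0.22758216,  1.72545557])}
gutters [([0.74, -0.181, 0.061], 0.71
[... 491 characters left out ...]
 192.4112446 ],
       [  0.        ,   0.        ,   1.        ]]), 'R': array([[-0.79843358, -0.60187092,  0.01597545],
       [-0.42567931,  0.54553803, -0.7219317 ],
       [ 0.42579448, -0.58321493, -0.69177988]]), 't': array([0.41961249, 0.29911289, 0.98223652])}
gutters [([0.749, -0.185, 0.061], 0.98), ([0.464, -0.275, 0.061], 0.61)]
rod_left [([0.748, -0.182, 0.065], 0.66)]
rod_right [([0.751, -0.187, 0.059], 0.7)]
lip_right [([0.751, -0.183, 0.061], 0.88)]
tin_left [([0.533, -0.035, 0.096], 0.7), ([0.46, 0.139, 0.063], 0.55)]
jar [([0.655, -0.355, 0.063], 0.56)]
shaker [([0.463, -0.279, 0.055], 0.89)]
mug [([0.484, 0.425, 0.05], 0.93)]
tin_upright [([0.672, 0.062, 0.086], 0.91)]
1.0
```

View pics/scene0.png

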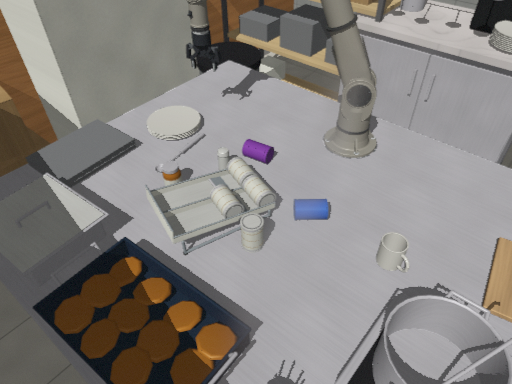

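View pics/side0.png

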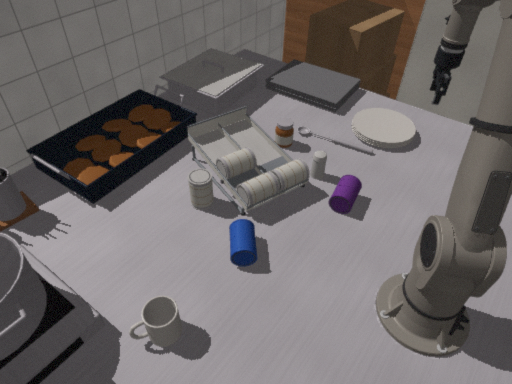

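```bash
python3 - <<'E'
import cv2
a=cv2.imread("pics/scene0.png")[130:260,135:295]
cv2.imwrite("pics/scene0z.png",cv2.resize(a,None,fx=5,fy=4.6*5/4.6,interpolation=cv2.INTER_CUBIC)[:600])
a=cv2.imread("pics/side0.png")[100:220,180:340]
cv2.imwrite("pics/side0z.png",cv2.resize(a,None,fx=5,fy=5,interpolation=cv2.INTER_CUBIC))
E
```

```text
(no output)
```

View pics/scene0z.png

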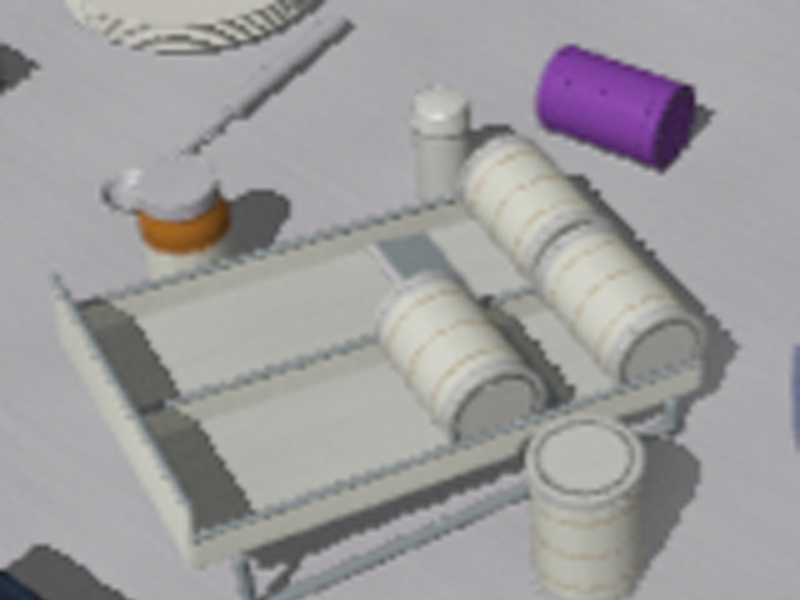

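View pics/side0z.png

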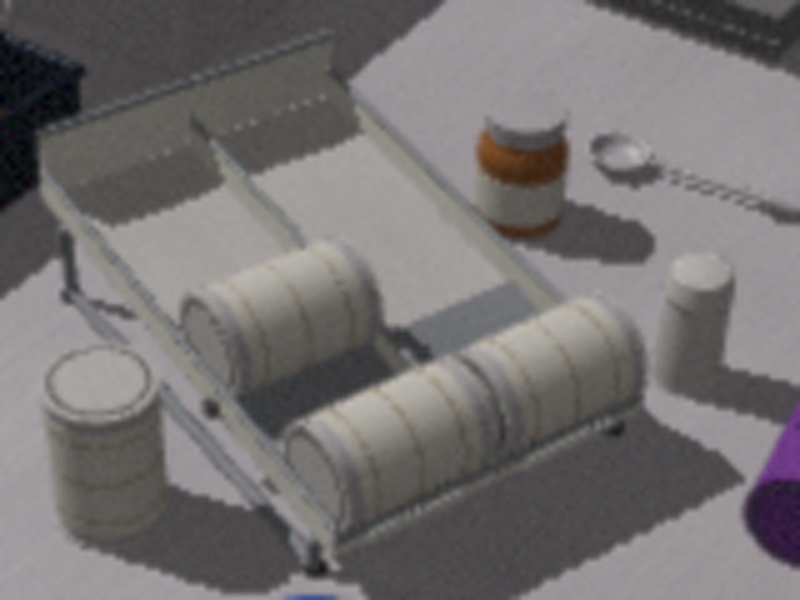

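```bash
cat > fit.py <<'E'
import numpy as np
from scipy.optimize import least_squares
from bench import camera_params
P={c:camera_params(c) for c in("scene","side")}
def G(v):
    x,y,yaw=v; p=np.radians(6);c,s=np.cos(yaw),np.sin(yaw)
    Rz=np.array([[c,-s,0],[s,c,0],[0,0,1]]); Ry=np.array([[np.cos(p),0,-np.sin(p)],[0,1,0],[np.sin(p),0,np.cos(p)]])
    return Rz@Ry,np.array([x,y,.046])
def proj(c,X):
    q=P[c]; k=q["mtx"]@(q["R"]@X+q["t"]); return k[:2]/k[2]
E
cat > f1.py <<'E'
from fit import *
C=[("scene",(55,280),(.235,-.1165,.058)),("scene",(190,537),(.235,.1165,.058)),("scene",(663,352),(-.105,.1145,.0365)),("scene",(500,408),(.021,.1145,.0365)),
("side",(40,130),(.235,.1165,.058)),("side",(332,33),(.235,-.1165,.058)),("side",(315,477),(-.105,.1145,.0365)),("side",(212,345),(.021,.1145,.0365))]
O={"scene":(135,130),"side":(180,100)}
def px(c,z): return np.array(O[c])+(np.array(z)-2)/5
def res(v):
    R,t=G(v); return np.concatenate([proj(c,R@np.array(X)+t)-px(c,z) for c,z,X in C])
s=least_squares(res,[.68,-.12,-.3],loss="soft_l1");print(s.x,res(s.x).reshape(-1,2).round(1))
R,t=G(s.x)
import cv2
for c in O:
    im=cv2.resize(cv2.imread(f"pics/{c}0.png")[O[c][1]:O[c][1]+120,O[c][0]:O[c][0]+160],None,fx=5,fy=5,interpolation=cv2.INTER_CUBIC)
    def ln(a,b,col):
        q=[tuple(((proj(c,R@np.array(k)+t)-O[c])*5+2).round().astype(int).tolist()) for k in(a,b)];cv2.line(im,q[0],q[1],col,1)
    for y in(-.1165,.1165):ln((-.1365,y,.027),(.235,y,.027),(0,0,255))
    ln((.235,-.1165,.058),(.235,.1165,.058),(255,0,0));ln((-.1365,-.1165,.015),(-.1365,.1165,.015),(0,255,0));ln((0,-.1165,.006),(0,.1165,.006),(0,255,255));ln((0,0,.027),(.235,0,.027),(255,0,255))
    for x,y in((-.105,.0595),(-.105,-.0595),(.021,.0595)): ln((x,y-.055,.0365),(x,y+.055,.0365),(255,255,0));ln((x,y-.055,.073),(x,y+.055,.073),(255,255,0))
    cv2.imwrite(f"pics/{c}_fit.png",im)
for n,X in dict(tl=(-.105,.0595,.0365),tr=(-.105,-.0595,.0365),rest=(.021,0,.0365)).items(): print(n,(R@np.array(X)+t).round(4))
E
python3 f1.py
```

```text
[ 0.62930866 -0.14355916 -0.31978271] [[ 0.3 -0.5]
 [ 0.2 -7.7]
 [-0.7  0.5]
 [-0.2  0.8]
 [ 0.3  0.3]
 [-1.1 -0.3]
 [ 0.6 -0. ]
 [-0.8  0.4]]
tl [ 0.5453 -0.053   0.0713]
tr [ 0.5079 -0.166   0.0713]
rest [ 0.6455 -0.1489  0.0845]
```

```bash
sed -i '/(190,537)/s/("scene",(190,537),(.235,.1165,.058)),//' f1.py; python3 f1.py
```

```text
[ 0.62847842 -0.14384327 -0.32169062] [[ 0.4 -0.8]
 [-0.6  0.4]
 [-0.2  0.6]
 [ 0.6  0.3]
 [-0.8 -0.3]
 [ 0.8  0. ]
 [-0.5  0.4]]
tl [ 0.5446 -0.0532  0.0713]
tr [ 0.507  -0.1661  0.0713]
rest [ 0.6447 -0.1492  0.0845]
```

View pics/scene_fit.png

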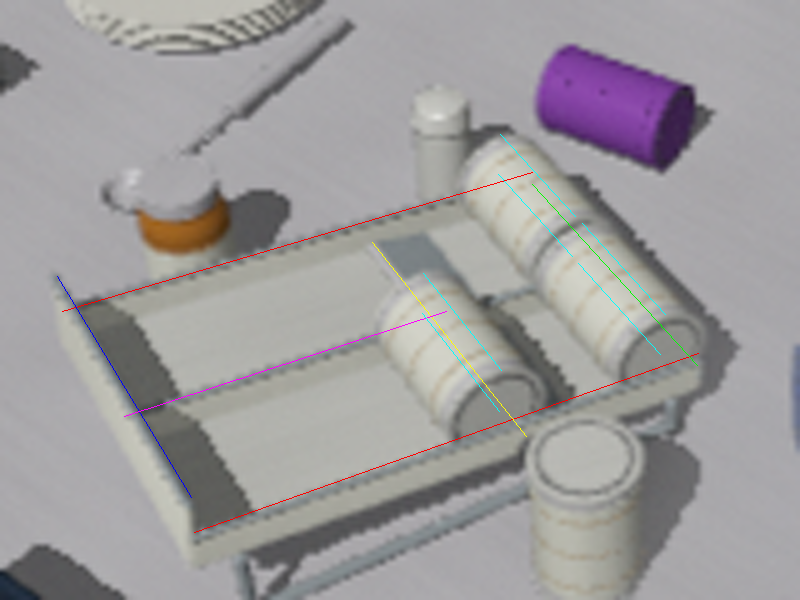

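View pics/side_fit.png

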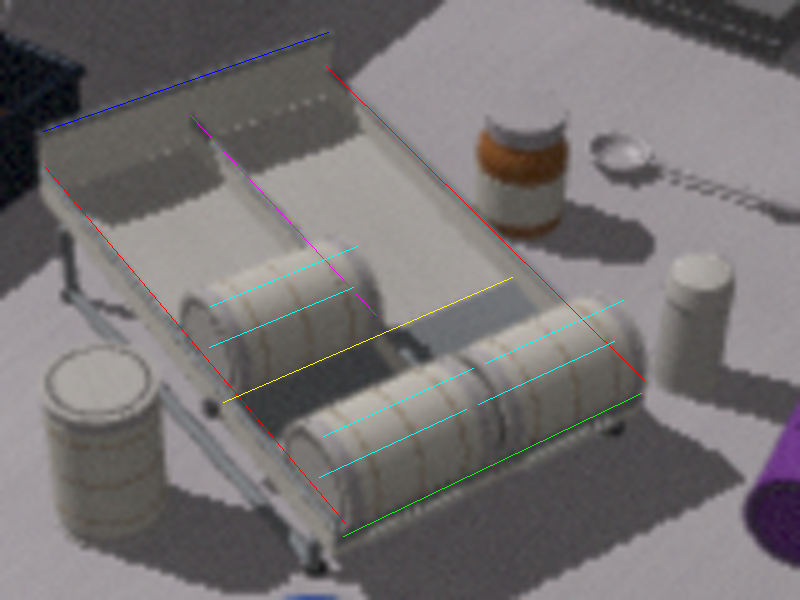

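{"name": "drive_tool", "arguments": {"steps": [{"az":0.144,"fingers":0.06},{"az":0.144,"fingers":0.06},{"az":0.144,"fingers":0.06},{"az":0.144,"fingers":0.06},{"az":0.142,"fingers":0.06},{"dy":-0.04,"fingers":0.06},{"dy":-0.045,"fingers":0.06},{"dy":-0.045,"fingers":0.06}]}}

```text
invalid input at $.steps[0]: expected keys ax, ay, az, dx, dy, dz, fingers
```

```bash
cat > st.py <<'E'
from bench import telemetry
from fit import *
from scipy.spatial.transform import Rotation as Ro
V=[0.6285,-0.1438,-0.3217]
def st(v=V):
    o=telemetry.get_obs();R,t=G(v);T=Ro.from_quat(o["tcp_rot"]).as_matrix()
    print("t",o["time_s"],"tcp",o["ee_pos"].round(4),"gut",(R.T@(o["ee_pos"]-t)).round(4),"xt",T[:,0].round(3),"yt",T[:,1].round(3),"zt",T[:,2].round(3),"F",o["force"].round(2),"w",round(o["width"],4))
    return o
E
python3 - <<'E'
from st import *
st()
c="scene";q=P[c]
d=q["R"].T@(np.linalg.inv(q["mtx"])@np.array([258,151,1]));o=-q["R"].T@q["t"]
print(o+d*(.0365-o[2])/d[2])
E
```

```text
t 1.0 tcp [ 0.2506 -0.5998  0.2071] gut [-0.1963 -0.5521  0.1826] xt [ 0.923  0.386 -0.   ] yt [ 0.386 -0.923  0.   ] zt [ 0. -0. -1.] F [-0.53 -0.62 -0.87] w 0.0857
[ 0.3355355  -0.23116154  0.0365    ]
```

{"name": "drive_tool", "arguments": {"steps": [{"ax":0,"ay":0,"az":0.144,"dx":0,"dy":0,"dz":0,"fingers":0.06},{"ax":0,"ay":0,"az":0.144,"dx":0,"dy":0,"dz":0,"fingers":0.06},{"ax":0,"ay":0,"az":0.144,"dx":0,"dy":0,"dz":0,"fingers":0.06},{"ax":0,"ay":0,"az":0.144,"dx":0,"dy":0,"dz":0,"fingers":0.06},{"ax":0,"ay":0,"az":0.142,"dx":0,"dy":0,"dz":0,"fingers":0.06},{"ax":0,"ay":0,"az":0,"dx":0,"dy":-0.04,"dz":0,"fingers":0.06},{"ax":0,"ay":0,"az":0,"dx":0,"dy":-0.04,"dz":0,"fingers":0.06},{"ax":0,"ay":0,"az":0,"dx":0,"dy":-0.04,"dz":0,"fingers":0.06}]}}

```text
time_s: 1.8
ee_pos: [0.289, -0.4847, 0.2069]
tcp_rot: [0.987, -0.161, 0.0, 0.0]
force: [0.9, 0.7, -0.8]
width: 0.0599
```

```bash
python3 -c "
from st import *
st()"
```

```text
t 1.8 tcp [ 0.289  -0.4847  0.2069] gut [-0.1963 -0.4308  0.1824] xt [ 0.948 -0.317  0.   ] yt [-0.317 -0.948  0.   ] zt [ 0. -0. -1.] F [ 0.85  0.71 -0.76] w 0.0599
```

{"name": "drive_tool", "arguments": {"steps": [{"ax":0,"ay":0,"az":0,"dx":0,"dy":-0.045,"dz":0,"fingers":0.06},{"ax":0,"ay":0,"az":0,"dx":0,"dy":-0.045,"dz":0,"fingers":0.06},{"ax":0,"ay":0,"az":0,"dx":0,"dy":-0.045,"dz":0,"fingers":0.06},{"ax":0,"ay":0,"az":0,"dx":0,"dy":-0.045,"dz":0,"fingers":0.06},{"ax":0,"ay":0,"az":0,"dx":0,"dy":-0.045,"dz":0,"fingers":0.06},{"ax":0,"ay":0,"az":0,"dx":0,"dy":-0.045,"dz":0,"fingers":0.06},{"ax":0,"ay":0,"az":0,"dx":0,"dy":-0.045,"dz":0,"fingers":0.06},{"ax":0,"ay":0,"az":0,"dx":0,"dy":-0.045,"dz":0,"fingers":0.06}]}}

```text
time_s: 2.6
ee_pos: [0.403, -0.1428, 0.2074]
tcp_rot: [0.987, -0.16, 0.001, 0.0]
force: [1.7, 0.2, 0.1]
width: 0.0601
```

```bash
python3 -c "
from st import *
st()
from bench import camera
import cv2
cv2.imwrite('pics/w1.png',camera('wrist')[:,:,::-1])
cv2.imwrite('pics/s1.png',camera('side')[:,:,::-1])
q=camera_params('wrist');R,t=G(V);print(-q['R'].T@q['t'],q['R'])
im=cv2.imread('pics/w1.png');P['wrist']=q
def ln(a,b,col):
    k=[tuple(proj('wrist',R@np.array(k)+t).round().astype(int).tolist()) for k in(a,b)];cv2.line(im,k[0],k[1],col,1)
for y in(-.1165,.1165,0):ln((-.1365,y,.027),(.235,y,.027),(0,0,255))
ln((-.1365,-.1165,.015),(-.1365,.1165,.015),(0,255,0));ln((0,-.1165,.006),(0,.1165,.006),(0,255,255));ln((.235,-.1165,.058),(.235,.1165,.058),(255,0,0))
for x,y in((-.105,.0595),(-.105,-.0595),(.021,.0595)): ln((x,y-.055,.073),(x,y+.055,.073),(255,255,0))
cv2.imwrite('pics/w1f.png',im)
"
```

```text
t 2.6 tcp [ 0.403  -0.1428  0.2074] gut [-0.1962 -0.0703  0.1829] xt [ 0.949 -0.317  0.001] yt [-0.317 -0.949  0.   ] zt [ 0.001 -0.001 -1.   ] F [1.71 0.24 0.12] w 0.0601
[ 0.46814126 -0.15976831  0.37501831] [[-0.30596322 -0.95203873 -0.00296026]
 [-0.91714706  0.29391287  0.26917745]
 [-0.2553973   0.08507339 -0.96308605]]
```

View pics/w1f.png

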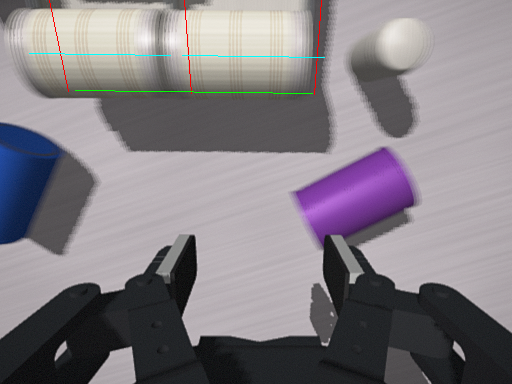

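View pics/s1.png

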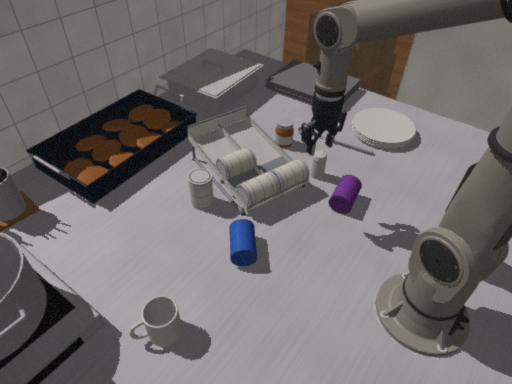

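```bash
python3 -c "
from st import *
from bench import camera
import cv2
st()
q=camera_params('wrist')
im=np.ascontiguousarray(camera('wrist')[:,:,::-1]);cv2.imwrite('pics/w2.png',im)
R,t=G(V);P['wrist']=q
print(proj('side',np.array([0.403,-.1428,.2074])))
cv2.imwrite('pics/w2.png',cv2.resize(im[0:160,0:340],None,fx=2.3,fy=2.3,interpolation=cv2.INTER_CUBIC))
def ln(a,b,col):
    k=[tuple((proj('wrist',R@np.array(k)+t)).round().astype(int).tolist()) for k in(a,b)];cv2.line(im,k[0],k[1],col,1)
for y in(-.1165,.1165,0):ln((-.1365,y,.027),(.235,y,.027),(0,0,255))
ln((-.1365,-.1165,.015),(-.1365,.1165,.015),(0,255,0))
for x,y in((-.105,.0595),(-.105,-.0595),(.021,.0595)): ln((x,y-.055,.073),(x,y+.055,.073),(255,255,0))
cv2.imwrite('pics/w2f.png',cv2.resize(im[0:160,0:340],None,fx=2.3,fy=2.3,interpolation=cv2.INTER_CUBIC))
print(q['mtx'])
"
```

```text
t 2.7 tcp [ 0.4047 -0.1383  0.2075] gut [-0.196  -0.0655  0.183 ] xt [ 0.952 -0.306  0.001] yt [-0.306 -0.952 -0.002] zt [ 0.002  0.002 -1.   ] F [-0.01 -0.47 -0.14] w 0.0599
[319.54090975 156.58680796]
[[319.26036291   0.         259.4359648 ]
 [  0.         319.26036291 191.85407521]
 [  0.           0.           1.        ]]
```

View pics/w2f.png

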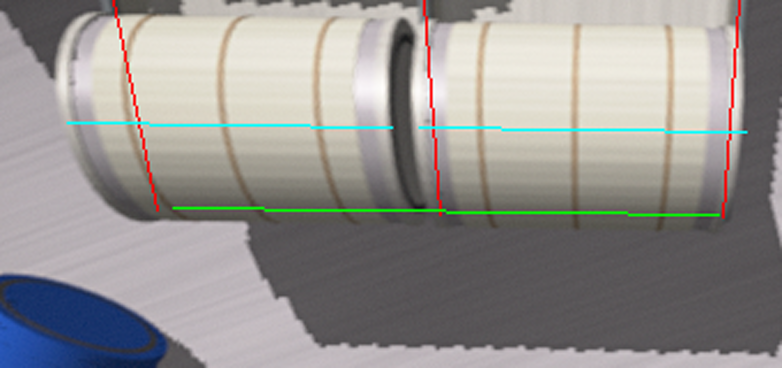

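View pics/w2.png

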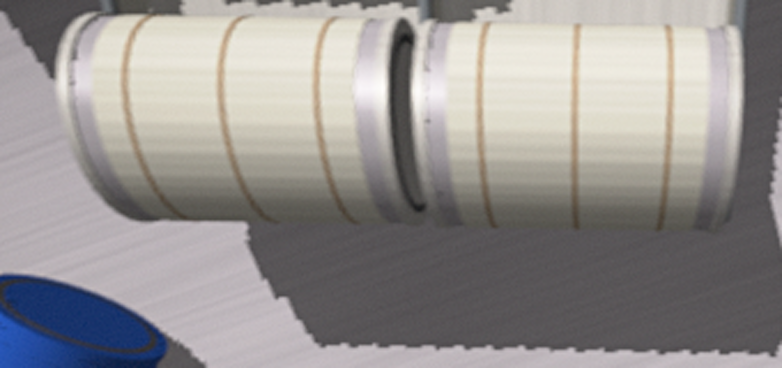

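```bash
python3 -c "
from st import *
q=camera_params('wrist');R,t=G(V);o=-q['R'].T@q['t']
for p in [(325,245),(297,195),(385,150),(415,200)]:
  d=q['R'].T@(np.linalg.inv(q['mtx'])@np.array([*p,1])); X=o+d*(.045-o[2])/d[2]; print(p,X.round(3),(R.T@(X-t)).round(3))
st()
print(R@np.array([-.165,-.059,.026])+t)
"
```

```text
(325, 245) [ 0.298 -0.185  0.045] [-0.299 -0.144  0.03 ]
(297, 195) [ 0.364 -0.172  0.045] [-0.241 -0.11   0.024]
(385, 150) [ 0.382 -0.272  0.045] [-0.193 -0.199  0.019]
(415, 200) [ 0.319 -0.291  0.045] [-0.246 -0.238  0.025]
t 2.75 tcp [ 0.4036 -0.1418  0.2074] gut [-0.1959 -0.0692  0.1829] xt [ 0.951 -0.31   0.001] yt [-0.31  -0.951 -0.   ] zt [ 0.001 -0.    -1.   ] F [-0.18 -0.42  0.26] w 0.0602
[ 0.45158921 -0.14703009  0.05461037]
```

{"name": "drive_tool", "arguments": {"steps": [{"ax":0,"ay":0,"az":0,"dx":0.02,"dy":-0.005,"dz":0.02,"fingers":0.06},{"ax":0,"ay":0,"az":0,"dx":0.02,"dy":-0.005,"dz":0.03,"fingers":0.06},{"ax":0,"ay":0,"az":0,"dx":0.005,"dy":0,"dz":0.03,"fingers":0.06},{"ax":0,"ay":0,"az":0,"dx":0,"dy":0,"dz":0.03,"fingers":0.06},{"ax":0,"ay":0,"az":0,"dx":0,"dy":0,"dz":0.025,"fingers":0.06},{"ax":0,"ay":0,"az":0,"dx":0,"dy":0,"dz":0.015,"fingers":0.06},{"ax":0,"ay":0,"az":0,"dx":0,"dy":0,"dz":0,"fingers":0.06},{"ax":0,"ay":0,"az":0,"dx":0,"dy":0,"dz":0,"fingers":0.06}]}}

```text
time_s: 3.55
ee_pos: [0.4484, -0.1504, 0.0573]
tcp_rot: [0.987, -0.161, 0.0, 0.0]
force: [-0.7, 0.1, 0.9]
width: 0.0598
```

```bash
cat >> st.py <<'E'
from bench import camera
import cv2
def wr(n):
    q=camera_params('wrist');im=np.ascontiguousarray(camera('wrist')[:,:,::-1]);cv2.imwrite(f'pics/{n}.png',im)
E
python3 -c "
from st import *
st();wr('w3')
im=camera('side')[:,:,::-1][90:240,170:370];cv2.imwrite('pics/s3.png',cv2.resize(im,None,fx=4,fy=4,interpolation=cv2.INTER_CUBIC))
"
```

```text
t 3.55 tcp [ 0.4484 -0.1504  0.0573] gut [-0.1666 -0.0632  0.0288] xt [ 0.948 -0.318  0.   ] yt [-0.318 -0.948  0.001] zt [-0.    -0.001 -1.   ] F [-0.67  0.09  0.95] w 0.0598
```

View pics/w3.png

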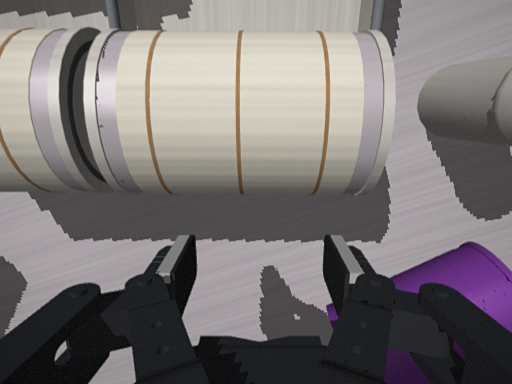

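View pics/s3.png

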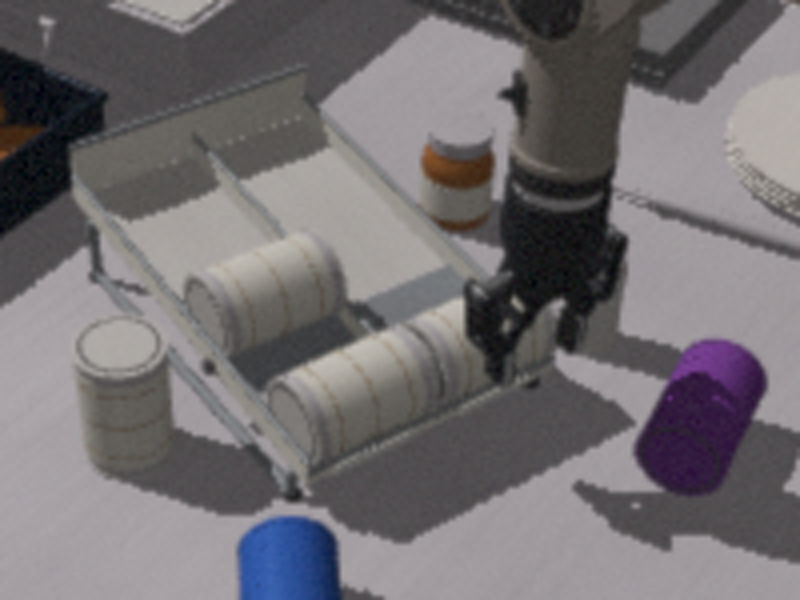

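{"name": "drive_tool", "arguments": {"steps": [{"ax":0,"ay":0,"az":0,"dx":0,"dy":-0.006,"dz":0.004,"fingers":0.06},{"ax":0,"ay":0,"az":0,"dx":0.003,"dy":0,"dz":0,"fingers":0.06},{"ax":0,"ay":0,"az":0,"dx":0.003,"dy":0,"dz":0,"fingers":0.06},{"ax":0,"ay":0,"az":0,"dx":0.003,"dy":0,"dz":0,"fingers":0.06},{"ax":0,"ay":0,"az":0,"dx":0.003,"dy":0,"dz":0,"fingers":0.06},{"ax":0,"ay":0,"az":0,"dx":0.003,"dy":0,"dz":-0.0005,"fingers":0.06},{"ax":0,"ay":0,"az":0,"dx":0.003,"dy":0,"dz":-0.0005,"fingers":0.06},{"ax":0,"ay":0,"az":0,"dx":0.003,"dy":0,"dz":-0.0005,"fingers":0.06}]}}

```text
time_s: 4.45
ee_pos: [0.4699, -0.1502, 0.0546]
tcp_rot: [0.987, -0.161, -0.001, 0.0]
force: [-3.0, 0.9, 5.3]
width: 0.0601
```

```bash
python3 -c "
from st import *
st();wr('w4')
"
```

```text
t 4.45 tcp [ 0.4699 -0.1502  0.0546] gut [-0.1467 -0.0562  0.024 ] xt [ 0.948 -0.317 -0.001] yt [-0.317 -0.948  0.   ] zt [-0.001  0.    -1.   ] F [-3.02  0.9   5.29] w 0.0601
```

View pics/w4.png

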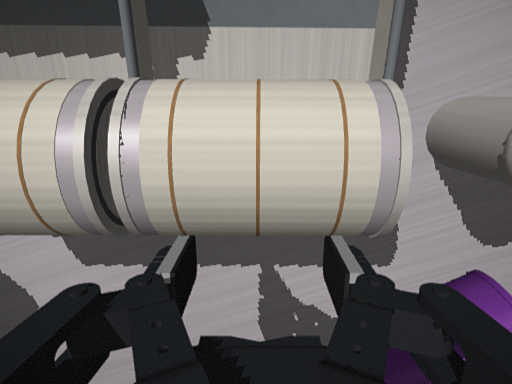

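```bash
python3 -c "
from st import *
st()
im=camera('side')[:,:,::-1][130:210,220:330];cv2.imwrite('pics/s4.png',cv2.resize(im,None,fx=7,fy=7,interpolation=cv2.INTER_CUBIC))
st()
R,t=G(V)
for X in [(-.1365,-.1165,.015),(-.1365,.1165,.015)]: print(((proj('side',R@np.array(X)+t)-[220,130])*7).round())
print(((proj('side',telemetry.get_obs()['ee_pos'])-[220,130])*7).round())
"
```

```text
t 4.5 tcp [ 0.4703 -0.1503  0.0547] gut [-0.1463 -0.0562  0.0241] xt [ 0.948 -0.317 -0.001] yt [-0.317 -0.948  0.   ] zt [-0.001  0.    -1.   ] F [-1.42  0.22  2.53] w 0.0602
t 4.55 tcp [ 0.4703 -0.1503  0.0546] gut [-0.1463 -0.0562  0.024 ] xt [ 0.948 -0.317 -0.001] yt [-0.317 -0.948  0.   ] zt [-0.001 -0.    -1.   ] F [-1.64 -0.29  0.52] w 0.0597
[614. 338.]
[198. 538.]
[529. 387.]
```

View pics/s4.png

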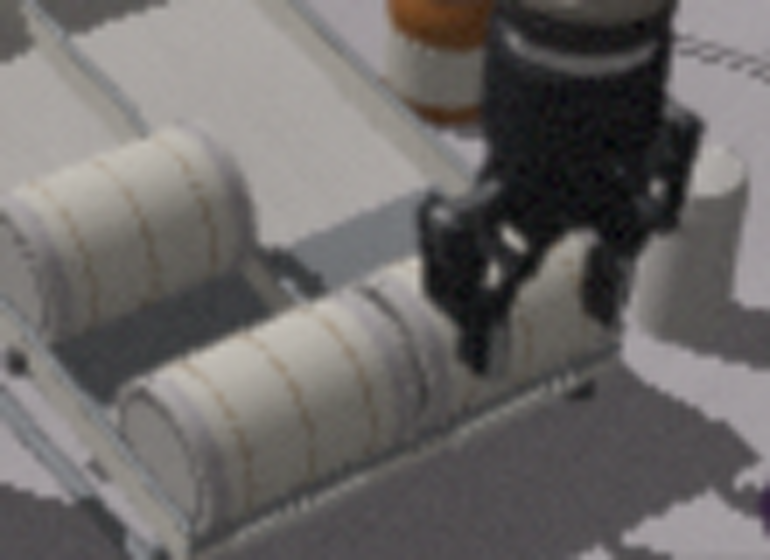

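{"name": "drive_tool", "arguments": {"steps": [{"ax":0,"ay":0,"az":0,"dx":0.003,"dy":0,"dz":-0.0003,"fingers":0.06},{"ax":0,"ay":0,"az":0,"dx":0.005,"dy":0,"dz":-0.0005,"fingers":0.06},{"ax":0,"ay":0,"az":0,"dx":0.005,"dy":0,"dz":-0.0005,"fingers":0.06},{"ax":0,"ay":0,"az":0,"dx":0.005,"dy":0,"dz":-0.0005,"fingers":0.06},{"ax":0,"ay":0,"az":0,"dx":0.005,"dy":0,"dz":-0.0005,"fingers":0.06},{"ax":0,"ay":0,"az":0,"dx":0.005,"dy":0,"dz":-0.0005,"fingers":0.06},{"ax":0,"ay":0,"az":0,"dx":0.005,"dy":0,"dz":-0.0005,"fingers":0.06},{"ax":0,"ay":0,"az":0,"dx":0.004,"dy":0,"dz":-0.0004,"fingers":0.06}]}}

```text
time_s: 5.35
ee_pos: [0.5061, -0.1621, 0.0583]
tcp_rot: [0.987, -0.16, 0.0, 0.0]
force: [-1.5, -0.0, 1.9]
width: 0.0602
```

```bash
python3 -c "
from st import *
st();wr('w5')
im=camera('side')[:,:,::-1][90:220,180:340];cv2.imwrite('pics/s5.png',cv2.resize(im,None,fx=4,fy=4,interpolation=cv2.INTER_CUBIC))
"
```

```text
t 5.35 tcp [ 0.5061 -0.1621  0.0583] gut [-0.1085 -0.0561  0.0237] xt [ 0.949 -0.317  0.001] yt [-0.317 -0.949  0.   ] zt [ 0.001 -0.    -1.   ] F [-1.46 -0.05  1.91] w 0.0602
```

View pics/w5.png

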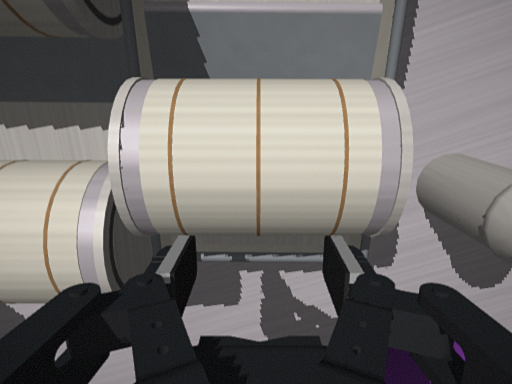

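View pics/s5.png

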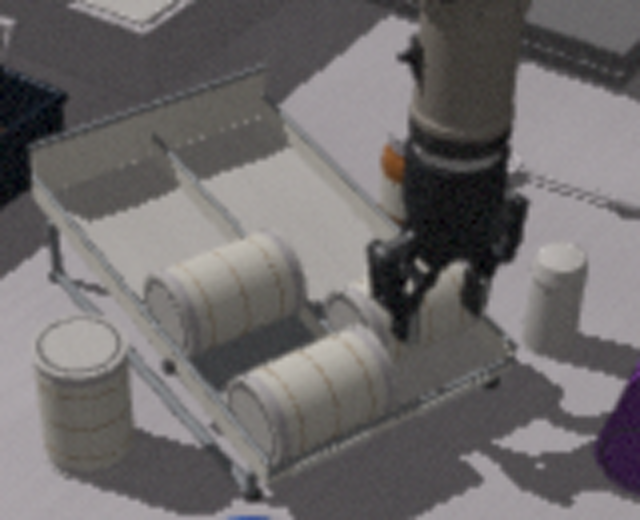

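{"name": "drive_tool", "arguments": {"steps": [{"ax":0,"ay":0,"az":0,"dx":0.005,"dy":0,"dz":-0.0005,"fingers":0.06},{"ax":0,"ay":0,"az":0,"dx":0.005,"dy":0,"dz":-0.0005,"fingers":0.06},{"ax":0,"ay":0,"az":0,"dx":0.005,"dy":0,"dz":-0.0005,"fingers":0.06},{"ax":0,"ay":0,"az":0,"dx":0.005,"dy":0,"dz":-0.0005,"fingers":0.06},{"ax":0,"ay":0,"az":0,"dx":0.005,"dy":0,"dz":-0.0005,"fingers":0.06},{"ax":0,"ay":0,"az":0,"dx":0.005,"dy":0,"dz":-0.0005,"fingers":0.06},{"ax":0,"ay":0,"az":0,"dx":0.005,"dy":0,"dz":-0.0005,"fingers":0.06},{"ax":0,"ay":0,"az":0,"dx":0.004,"dy":0,"dz":-0.0005,"fingers":0.06}]}}

```text
time_s: 6.25
ee_pos: [0.5394, -0.1733, 0.0625]
tcp_rot: [0.987, -0.16, -0.004, -0.0]
force: [-9.1, 3.2, 10.5]
width: 0.0599
```

```bash
python3 -c "
from st import *
st();wr('w6')
"
```

```text
t 6.25 tcp [ 0.5394 -0.1733  0.0625] gut [-0.073  -0.0562  0.0243] xt [ 0.948 -0.317 -0.007] yt [-0.317 -0.949  0.001] zt [-0.007  0.002 -1.   ] F [-9.07  3.23 10.53] w 0.0599
```

View pics/w6.png

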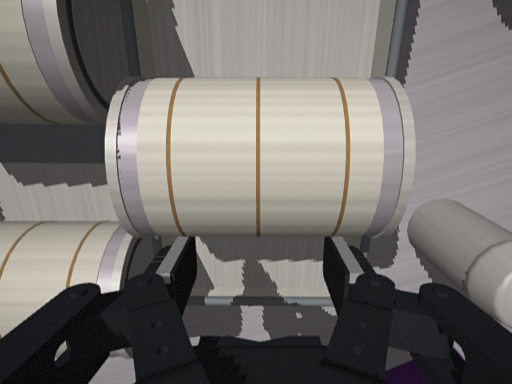

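```bash
python3 -c "
from st import *
st();wr('w7');st()
"
```

```text
t 6.3 tcp [ 0.5407 -0.1737  0.0627] gut [-0.0717 -0.0561  0.0243] xt [ 0.949 -0.317 -0.005] yt [-0.317 -0.949  0.   ] zt [-0.005  0.001 -1.   ] F [-6.95  2.35  9.21] w 0.0602
t 6.35 tcp [ 0.5408 -0.1738  0.0626] gut [-0.0716 -0.0561  0.0242] xt [ 0.948 -0.317 -0.004] yt [-0.317 -0.949  0.   ] zt [-0.004  0.001 -1.   ] F [-7.59  2.55  9.07] w 0.0601
```

{"name": "drive_tool", "arguments": {"steps": [{"ax":0,"ay":0,"az":0,"dx":0,"dy":0,"dz":-0.002,"fingers":0.06},{"ax":0,"ay":0,"az":0,"dx":0.003,"dy":0,"dz":-0.0035,"fingers":0.06},{"ax":0,"ay":0,"az":0,"dx":0.003,"dy":0,"dz":-0.0035,"fingers":0.06}]}}

```text
time_s: 6.65
ee_pos: [0.5491, -0.1765, 0.0714]
tcp_rot: [0.987, -0.16, 0.001, 0.0]
force: [-0.9, 0.9, -0.3]
width: 0.0601
```

```bash
python3 -c "
from st import *
st()
"
```

```text
t 6.65 tcp [ 0.5491 -0.1765  0.0714] gut [-0.062  -0.0561  0.032 ] xt [ 0.949 -0.317  0.002] yt [-0.317 -0.949 -0.   ] zt [ 0.001 -0.    -1.   ] F [-0.88  0.9  -0.26] w 0.0601
```

{"name": "drive_tool", "arguments": {"steps": [{"ax":0,"ay":0,"az":0,"dx":0.003,"dy":0,"dz":-0.003,"fingers":0.06},{"ax":0,"ay":0,"az":0,"dx":0.003,"dy":0,"dz":-0.0025,"fingers":0.06}]}}

```text
time_s: 6.85
ee_pos: [0.5546, -0.1783, 0.0771]
tcp_rot: [0.987, -0.16, 0.001, 0.0]
force: [-0.6, 0.7, -0.5]
width: 0.06
```

```bash
python3 -c "
from st import *
st();wr('w8');st()
im=camera('scene')[:,:,::-1][130:250,135:295];cv2.imwrite('pics/c8.png',cv2.resize(im,None,fx=5,fy=5,interpolation=cv2.INTER_CUBIC))
"
```

```text
t 6.85 tcp [ 0.5546 -0.1783  0.0771] gut [-0.0556 -0.0561  0.0371] xt [ 0.949 -0.317  0.001] yt [-0.317 -0.949 -0.   ] zt [ 0.001 -0.    -1.   ] F [-0.65  0.66 -0.46] w 0.06
t 6.9 tcp [ 0.5553 -0.1785  0.0775] gut [-0.0548 -0.0561  0.0375] xt [ 0.949 -0.317  0.002] yt [-0.317 -0.949 -0.   ] zt [ 0.002 -0.001 -1.   ] F [-0.05  0.49  0.46] w 0.0601
```

View pics/w8.png

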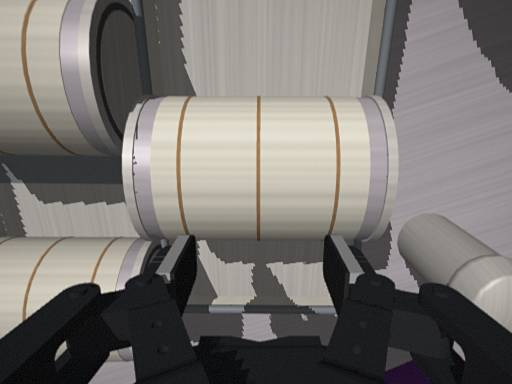

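View pics/c8.png

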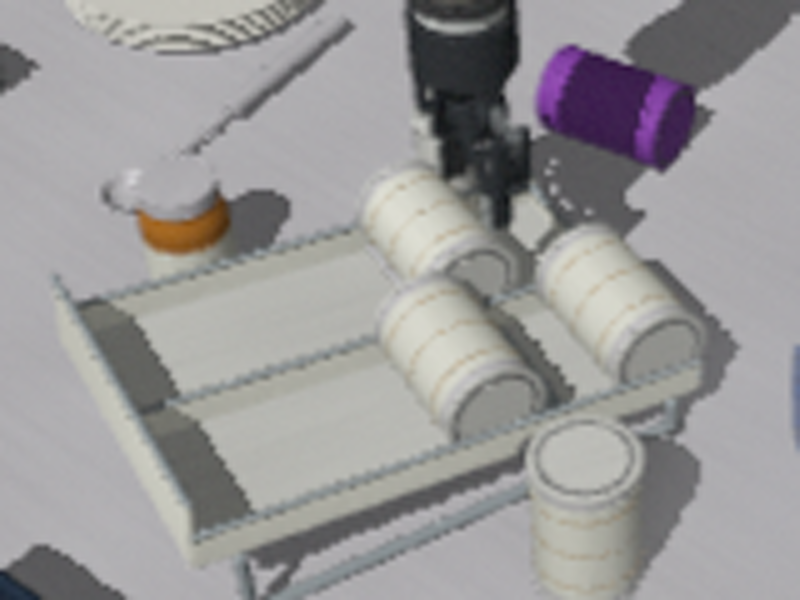

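```bash
python3 -c "
from st import *
R,t=G(V)
for x in (-.03,-.02,-.01,0,.01,.021): print(x,((proj('scene',R@np.array([x,-.0035,.0365+min(6,max(0,(x+.045)/.045*6))*1e-3])+t)-[135,130])*5+2).round())
"
```

```text
-0.03 [481. 284.]
-0.02 [469. 286.]
-0.01 [456. 289.]
0 [444. 292.]
0.01 [431. 296.]
0.021 [417. 300.]
```

```bash
python3 -c "
from st import *
o=st();q=camera_params('wrist');P['wrist']=q
T=Ro.from_quat(o['tcp_rot']).as_matrix();e=o['ee_pos']
for x in (-.011,.011):
  for h in (0,.01,.02,.03,.04): print(x,h,[proj('wrist',e+T@np.array([x,y,-h])).round().tolist() for y in(-.03,-.042)])
"
python3 - <<'E'
import cv2
im=cv2.imread('pics/w8.png')[200:384,90:420]
cv2.imwrite('pics/w8z.png',cv2.resize(im,None,fx=2.4,fy=2.4,interpolation=cv2.INTER_CUBIC))
E
```

```text
t 6.95 tcp [ 0.5548 -0.1784  0.0773] gut [-0.0554 -0.0561  0.0373] xt [ 0.949 -0.317  0.002] yt [-0.317 -0.949  0.   ] zt [ 0.002 -0.001 -1.   ] F [-1.55 -0.15  0.29] w 0.0599
-0.011 0 [[206.0, 244.0], [185.0, 244.0]]
-0.011 0.01 [[203.0, 252.0], [181.0, 252.0]]
-0.011 0.02 [[200.0, 261.0], [176.0, 261.0]]
-0.011 0.03 [[196.0, 271.0], [171.0, 271.0]]
-0.011 0.04 [[192.0, 282.0], [165.0, 282.0]]
0.011 0 [[204.0, 208.0], [182.0, 208.0]]
0.011 0.01 [[201.0, 214.0], [178.0, 214.0]]
0.011 0.02 [[197.0, 221.0], [173.0, 221.0]]
0.011 0.03 [[193.0, 228.0], [167.0, 228.0]]
0.011 0.04 [[189.0, 237.0], [161.0, 237.0]]
```

View pics/w8z.png

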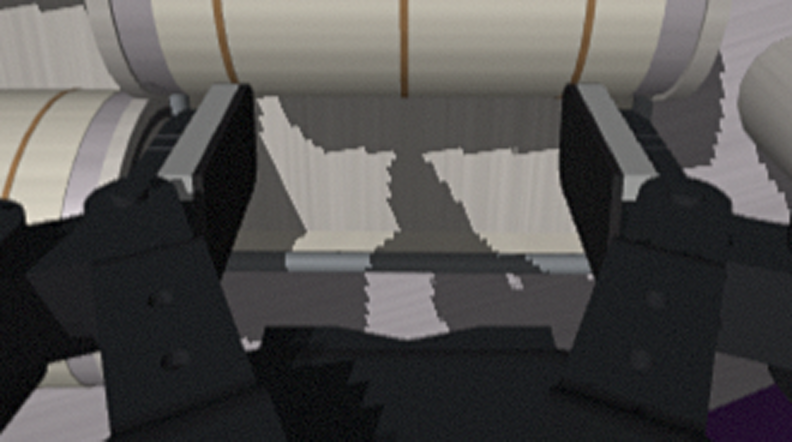

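```bash
cat >> st.py <<'E'
def tinfit(q,rows,col,v=V,r=.0365):
    R,t=G(v);c=R.T@(-q["R"].T@q["t"]-t)
    ds=[R.T@(q["R"].T@(np.linalg.inv(q["mtx"])@np.array([col,rr,1]))) for rr in rows]
    ds=[np.array([d[0],d[2]])/np.hypot(d[0],d[2]) for d in ds]
    b=ds[0]+ds[1];b/=np.linalg.norm(b)
    a=.5*np.arccos(np.clip(ds[0]@ds[1],-1,1))
    p=np.array([c[0],c[2]])+b*r/np.sin(a)
    return p
E
python3 -c "
from st import *
st();q=camera_params('wrist')
print('now',tinfit(q,(96,241),258), tinfit(q,(97,240),258))
"
```

```text
t 6.95 tcp [ 0.5548 -0.1784  0.0773] gut [-0.0554 -0.0561  0.0373] xt [ 0.949 -0.317  0.002] yt [-0.317 -0.949  0.   ] zt [ 0.002 -0.001 -1.   ] F [-1.55 -0.15  0.29] w 0.0599
now [-0.02147227  0.0389814 ] [-0.02212512  0.03687448]
```

```bash
python3 -c "
from st import *
o=st();T=Ro.from_quat(o['tcp_rot']).as_matrix();e=o['ee_pos']
for c,O in(('scene',(135,130)),('side',(180,100))):
  for h in (0,.01,.02,.03,.04): print(c,h,[((proj(c,e+T@np.array([x,-.035,-h]))-O)*5+2).round().tolist() for x in (-.01,.01)])
im=camera('scene')[:,:,::-1][130:250,135:295];cv2.imwrite('pics/c9.png',cv2.resize(im,None,fx=5,fy=5,interpolation=cv2.INTER_CUBIC)[100:400,250:650].repeat(2,0).repeat(2,1))
im=camera('side')[:,:,::-1][100:220,180:340];cv2.imwrite('pics/s9.png',cv2.resize(im,None,fx=5,fy=5,interpolation=cv2.INTER_CUBIC))
"
```

```text
t 6.95 tcp [ 0.5548 -0.1784  0.0773] gut [-0.0554 -0.0561  0.0373] xt [ 0.949 -0.317  0.002] yt [-0.317 -0.949  0.   ] zt [ 0.002 -0.001 -1.   ] F [-1.55 -0.15  0.29] w 0.0599
scene 0 [[513.0, 256.0], [488.0, 266.0]]
scene 0.01 [[512.0, 246.0], [488.0, 256.0]]
scene 0.02 [[512.0, 235.0], [487.0, 245.0]]
scene 0.03 [[511.0, 225.0], [486.0, 234.0]]
scene 0.04 [[510.0, 214.0], [485.0, 224.0]]
side 0 [[462.0, 353.0], [444.0, 336.0]]
side 0.01 [[463.0, 341.0], [444.0, 324.0]]
side 0.02 [[464.0, 329.0], [445.0, 312.0]]
side 0.03 [[465.0, 316.0], [446.0, 300.0]]
side 0.04 [[465.0, 304.0], [446.0, 287.0]]
```

View pics/c9.png

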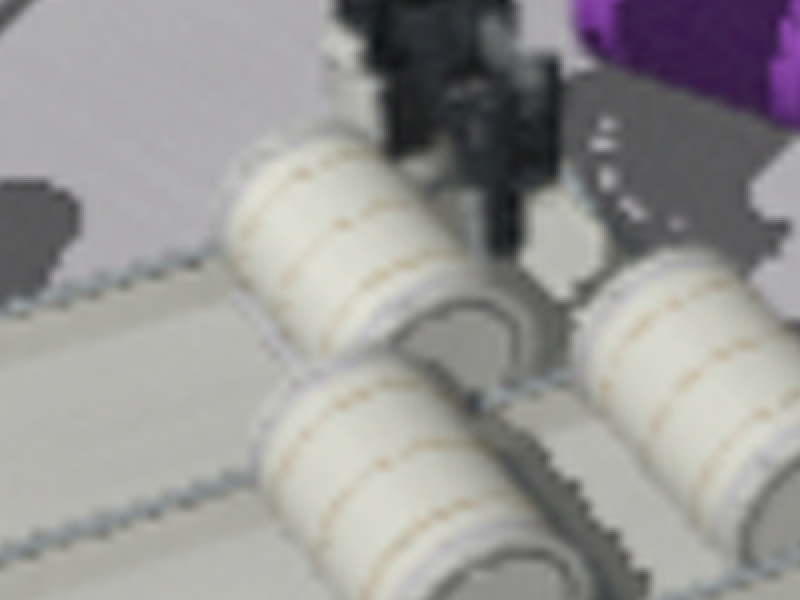

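View pics/s9.png

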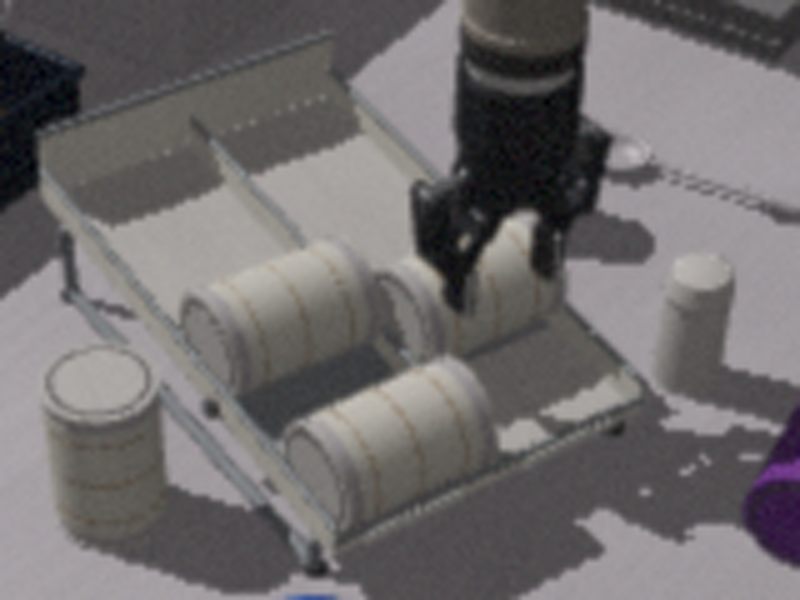

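{"name": "drive_tool", "arguments": {"steps": [{"ax":0,"ay":0,"az":0,"dx":-0.005,"dy":0,"dz":0.003,"fingers":0.06},{"ax":0,"ay":0,"az":0,"dx":-0.005,"dy":0,"dz":0.003,"fingers":0.06},{"ax":0,"ay":0,"az":0,"dx":-0.005,"dy":0,"dz":0.003,"fingers":0.06},{"ax":0,"ay":0,"az":0,"dx":-0.005,"dy":0,"dz":0.003,"fingers":0.06},{"ax":0,"ay":0,"az":0,"dx":-0.005,"dy":0,"dz":0.003,"fingers":0.06}]}}

```text
time_s: 7.55
ee_pos: [0.5293, -0.17, 0.0613]
tcp_rot: [0.987, -0.16, -0.0, 0.0]
force: [-0.8, -0.0, 0.4]
width: 0.06
```

```bash
python3 -c "
from st import *
st();wr('w10');st()
"
```

```text
t 7.55 tcp [ 0.5293 -0.17    0.0613] gut [-0.0837 -0.0562  0.0242] xt [ 0.949 -0.317 -0.   ] yt [-0.317 -0.949  0.   ] zt [-0. -0. -1.] F [-0.76 -0.03  0.41] w 0.06
t 7.6 tcp [ 0.5279 -0.1695  0.0607] gut [-0.0853 -0.0562  0.0237] xt [ 0.949 -0.316 -0.003] yt [-0.316 -0.949  0.   ] zt [-0.003  0.001 -1.   ] F [-0.36  1.19  0.3 ] w 0.0602
```

View pics/w10.png

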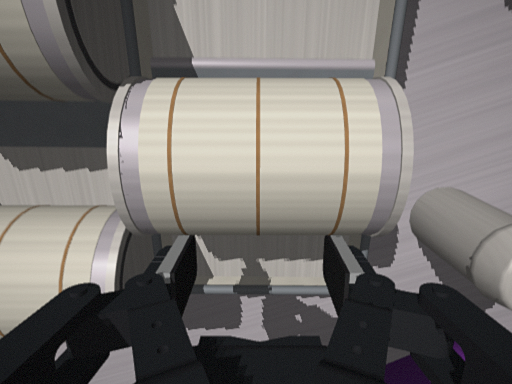

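{"name": "drive_tool", "arguments": {"steps": [{"ax":0,"ay":0,"az":0,"dx":-0.004,"dy":0,"dz":0.0035,"fingers":0.06},{"ax":0,"ay":0,"az":0,"dx":-0.004,"dy":0,"dz":0.0035,"fingers":0.06},{"ax":0,"ay":0,"az":0,"dx":-0.004,"dy":0,"dz":0.0035,"fingers":0.06},{"ax":0,"ay":0,"az":0,"dx":-0.004,"dy":0,"dz":0.0035,"fingers":0.06},{"ax":0,"ay":0,"az":0,"dx":-0.003,"dy":0,"dz":0.0035,"fingers":0.06},{"ax":0,"ay":0,"az":0,"dx":-0.003,"dy":0,"dz":0.003,"fingers":0.06}]}}

```text
time_s: 8.2
ee_pos: [0.5092, -0.1631, 0.0409]
tcp_rot: [0.987, -0.16, 0.0, 0.0]
force: [-0.1, 1.2, -0.1]
width: 0.06
```

```bash
python3 -c "
from st import *
st();wr('w11');st()
im=camera('side')[:,:,::-1][100:220,180:340];cv2.imwrite('pics/s11.png',cv2.resize(im,None,fx=5,fy=5,interpolation=cv2.INTER_CUBIC))
"
```

```text
t 8.2 tcp [ 0.5092 -0.1631  0.0409] gut [-0.1071 -0.0561  0.0061] xt [ 0.949 -0.317  0.001] yt [-0.317 -0.949 -0.   ] zt [ 0. -0. -1.] F [-0.1   1.16 -0.13] w 0.06
t 8.25 tcp [ 0.5082 -0.1628  0.0403] gut [-0.1082 -0.0561  0.0057] xt [ 0.949 -0.317 -0.001] yt [-0.317 -0.949  0.   ] zt [-0.001  0.    -1.   ] F [-1.1  -0.35 -1.06] w 0.06
```

View pics/s11.png

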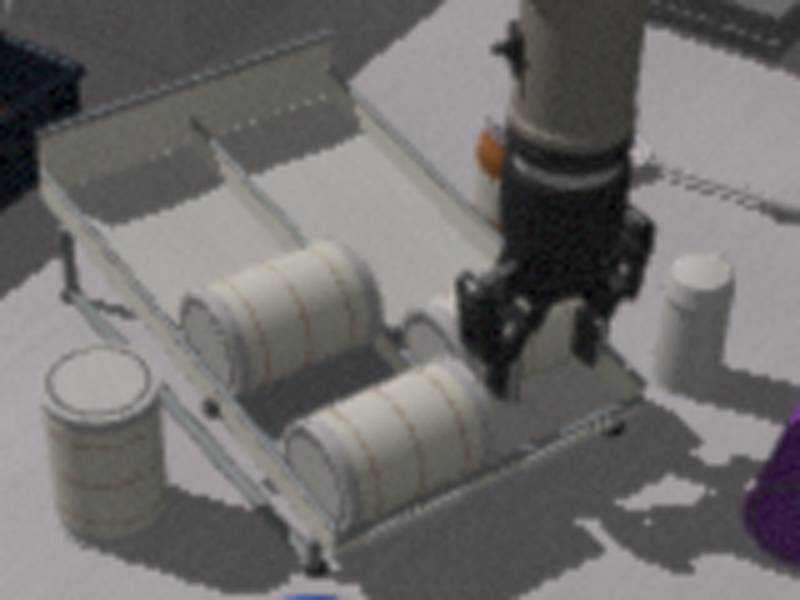

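View pics/w11.png

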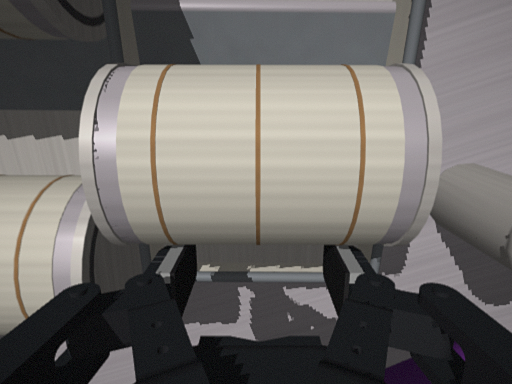

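{"name": "drive_tool", "arguments": {"steps": [{"ax":0,"ay":0,"az":0,"dx":0.004,"dy":0,"dz":-0.0004,"fingers":0.06},{"ax":0,"ay":0,"az":0,"dx":0.005,"dy":0,"dz":-0.0005,"fingers":0.06},{"ax":0,"ay":0,"az":0,"dx":0.005,"dy":0,"dz":-0.0005,"fingers":0.06},{"ax":0,"ay":0,"az":0,"dx":0.005,"dy":0,"dz":-0.0006,"fingers":0.06},{"ax":0,"ay":0,"az":0,"dx":0.005,"dy":0,"dz":-0.0008,"fingers":0.06},{"ax":0,"ay":0,"az":0,"dx":0.005,"dy":0,"dz":-0.0008,"fingers":0.06},{"ax":0,"ay":0,"az":0,"dx":0.005,"dy":0,"dz":-0.001,"fingers":0.06}]}}

```text
time_s: 9.0
ee_pos: [0.5417, -0.174, 0.0458]
tcp_rot: [0.987, -0.16, -0.0, 0.0]
force: [-2.9, 1.3, 1.3]
width: 0.0601
```

```bash
python3 -c "
from st import *
st();wr('w12');st()
"
```

```text
t 9.0 tcp [ 0.5417 -0.174   0.0458] gut [-0.0724 -0.0561  0.0074] xt [ 0.949 -0.317 -0.   ] yt [-0.317 -0.949  0.   ] zt [-0. -0. -1.] F [-2.85  1.27  1.27] w 0.0601
t 9.05 tcp [ 0.5433 -0.1745  0.0462] gut [-0.0708 -0.056   0.0076] xt [ 0.949 -0.317  0.002] yt [-0.317 -0.949 -0.   ] zt [ 0.002 -0.001 -1.   ] F [0.69 0.38 0.63] w 0.0602
```

View pics/w12.png

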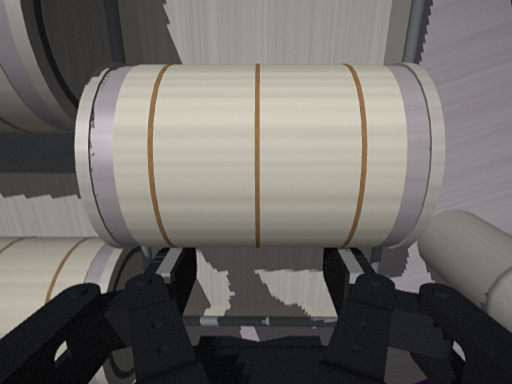

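```bash
python3 -c "
from st import *
q=camera_params('wrist');print(tinfit(q,(64,247),258))
"
```

```text
[-0.02274438  0.03821891]
```

{"name": "drive_tool", "arguments": {"steps": [{"ax":0,"ay":0,"az":0,"dx":0.003,"dy":0,"dz":-0.0007,"fingers":0.06},{"ax":0,"ay":0,"az":0,"dx":0.004,"dy":0,"dz":-0.0008,"fingers":0.06},{"ax":0,"ay":0,"az":0,"dx":0.004,"dy":0,"dz":-0.0008,"fingers":0.06},{"ax":0,"ay":0,"az":0,"dx":0.004,"dy":0,"dz":-0.0008,"fingers":0.06},{"ax":0,"ay":0,"az":0,"dx":0.003,"dy":0,"dz":-0.0005,"fingers":0.06}]}}

```text
time_s: 9.55
ee_pos: [0.5591, -0.1798, 0.0496]
tcp_rot: [0.987, -0.16, 0.0, 0.0]
force: [-2.0, 1.0, 0.6]
width: 0.0603
```

```bash
python3 -c "
from st import *
st();wr('w13');st()
"
```

```text
t 9.55 tcp [ 0.5591 -0.1798  0.0496] gut [-0.0538 -0.0561  0.0093] xt [ 0.949 -0.317  0.001] yt [-0.317 -0.949  0.   ] zt [ 0.001 -0.    -1.   ] F [-2.04  0.98  0.64] w 0.0603
t 9.6 tcp [ 0.5598 -0.18    0.0497] gut [-0.053  -0.0561  0.0093] xt [ 0.949 -0.317  0.002] yt [-0.317 -0.949 -0.   ] zt [ 0.002 -0.001 -1.   ] F [ 0.59 -0.04  1.  ] w 0.06
```

View pics/w13.png

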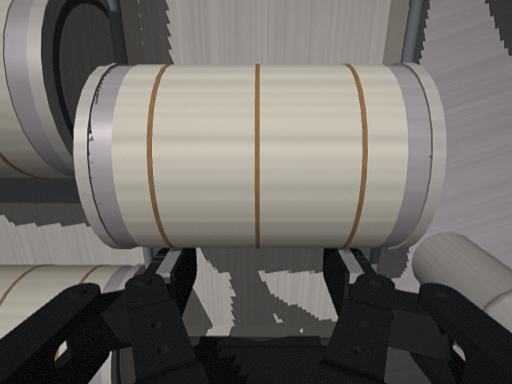

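{"name": "drive_tool", "arguments": {"steps": [{"ax":0,"ay":0,"az":0,"dx":0.003,"dy":0,"dz":-0.0003,"fingers":0.06},{"ax":0,"ay":0,"az":0,"dx":0.003,"dy":0,"dz":-0.0003,"fingers":0.06},{"ax":0,"ay":0,"az":0,"dx":0.003,"dy":0,"dz":-0.0003,"fingers":0.06},{"ax":0,"ay":0,"az":0,"dx":0.003,"dy":0,"dz":-0.0003,"fingers":0.06},{"ax":0,"ay":0,"az":0,"dx":0.003,"dy":0,"dz":-0.0003,"fingers":0.06},{"ax":0,"ay":0,"az":0,"dx":0.003,"dy":0,"dz":-0.0003,"fingers":0.06},{"ax":0,"ay":0,"az":0,"dx":0.003,"dy":0,"dz":-0.0003,"fingers":0.06},{"ax":0,"ay":0,"az":0,"dx":0.003,"dy":0,"dz":-0.0003,"fingers":0.06}]}}

```text
time_s: 10.4
ee_pos: [0.5816, -0.1873, 0.0519]
tcp_rot: [0.987, -0.16, 0.0, 0.0]
force: [0.3, -0.4, -0.6]
width: 0.0602
```

```bash
python3 -c "
from st import *
st();wr('w14');st()
im=camera('scene')[:,:,::-1][130:250,135:295];cv2.imwrite('pics/c14.png',cv2.resize(im,None,fx=5,fy=5,interpolation=cv2.INTER_CUBIC))
"
```

```text
t 10.4 tcp [ 0.5816 -0.1873  0.0519] gut [-0.03   -0.0561  0.009 ] xt [ 0.949 -0.317  0.   ] yt [-0.317 -0.949  0.   ] zt [ 0. -0. -1.] F [ 0.27 -0.42 -0.64] w 0.0602
t 10.45 tcp [ 0.5821 -0.1875  0.0519] gut [-0.0294 -0.0561  0.0091] xt [ 0.949 -0.317  0.001] yt [-0.317 -0.949 -0.   ] zt [ 0.001 -0.    -1.   ] F [0.56 0.87 0.85] w 0.0602
```

View pics/w14.png

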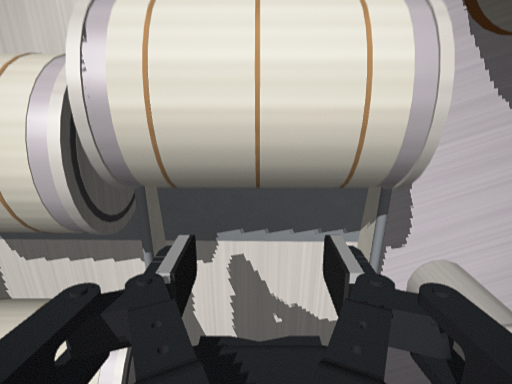

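View pics/c14.png

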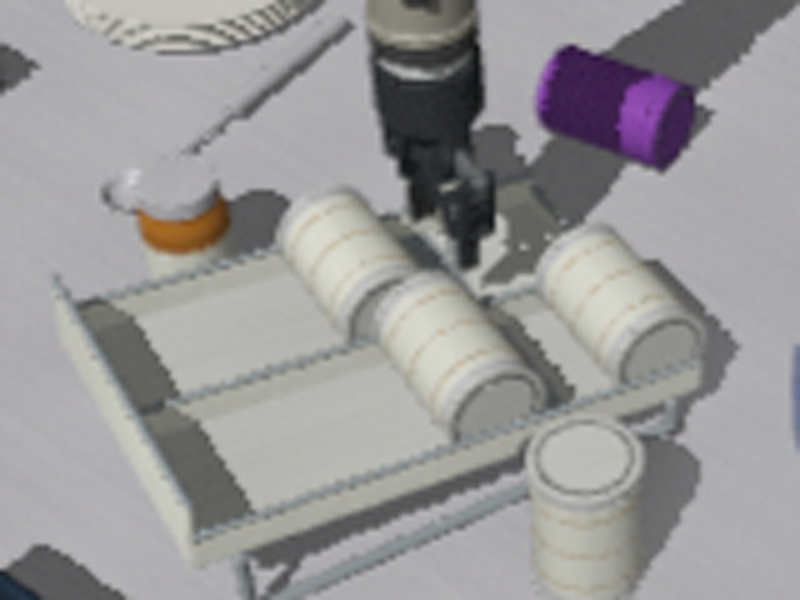

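{"name": "drive_tool", "arguments": {"steps": [{"ax":0,"ay":0,"az":0,"dx":0.001,"dy":0,"dz":0,"fingers":0.06},{"ax":0,"ay":0,"az":0,"dx":0,"dy":0,"dz":0,"fingers":0.06},{"ax":0,"ay":0,"az":0,"dx":0,"dy":0,"dz":0,"fingers":0.06},{"ax":0,"ay":0,"az":0,"dx":0,"dy":0,"dz":0,"fingers":0.06},{"ax":0,"ay":0,"az":0,"dx":0,"dy":0,"dz":0,"fingers":0.06},{"ax":0,"ay":0,"az":0,"dx":0,"dy":0,"dz":0,"fingers":0.06},{"ax":0,"ay":0,"az":0,"dx":0,"dy":0,"dz":0,"fingers":0.06},{"ax":0,"ay":0,"az":0,"dx":0,"dy":0,"dz":0,"fingers":0.06}]}}

```text
time_s: 11.3
ee_pos: [0.5822, -0.1875, 0.0518]
tcp_rot: [0.987, -0.16, 0.0, 0.0]
force: [-0.1, -0.1, -0.0]
width: 0.0598
```

```bash
python3 -c "
from st import *
st();wr('w15');st()
"
```

```text
t 11.3 tcp [ 0.5822 -0.1875  0.0518] gut [-0.0293 -0.0561  0.0089] xt [ 0.949 -0.317  0.   ] yt [-0.317 -0.949  0.   ] zt [ 0. -0. -1.] F [-0.11 -0.05 -0.  ] w 0.0598
t 11.35 tcp [ 0.5822 -0.1876  0.0518] gut [-0.0293 -0.0561  0.0089] xt [ 0.949 -0.317  0.   ] yt [-0.317 -0.949  0.   ] zt [ 0. -0. -1.] F [-0.46 -0.58 -0.83] w 0.0599
```

View pics/w15.png

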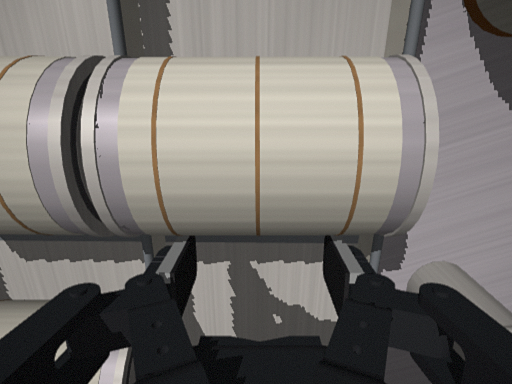

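{"name": "drive_tool", "arguments": {"steps": [{"ax":0,"ay":0,"az":0,"dx":-0.0075,"dy":0,"dz":0,"fingers":0.06},{"ax":0,"ay":0,"az":0,"dx":-0.014,"dy":0,"dz":0,"fingers":0.06},{"ax":0,"ay":0,"az":0,"dx":-0.02,"dy":0,"dz":-0.01,"fingers":0.06},{"ax":0,"ay":0,"az":0,"dx":-0.03,"dy":0,"dz":-0.03,"fingers":0.06},{"ax":0,"ay":0,"az":0,"dx":-0.03,"dy":0,"dz":-0.03,"fingers":0.06},{"ax":0,"ay":0,"az":0,"dx":-0.03,"dy":-0.018,"dz":-0.02,"fingers":0.06},{"ax":0,"ay":0,"az":0,"dx":-0.004,"dy":-0.03,"dz":0,"fingers":0.06},{"ax":0,"ay":0,"az":0,"dx":0,"dy":-0.03,"dz":0,"fingers":0.06}]}}

```text
time_s: 12.15
ee_pos: [0.4773, -0.0702, 0.1429]
tcp_rot: [0.987, -0.161, 0.001, 0.0]
force: [0.4, 0.4, -0.2]
width: 0.06
```

{"name": "drive_tool", "arguments": {"steps": [{"ax":0,"ay":0,"az":0,"dx":0,"dy":-0.03,"dz":0,"fingers":0.06},{"ax":0,"ay":0,"az":0,"dx":0,"dy":-0.01,"dz":0.02,"fingers":0.06},{"ax":0,"ay":0,"az":0,"dx":0,"dy":0,"dz":0.02,"fingers":0.06},{"ax":0,"ay":0,"az":0,"dx":0,"dy":0,"dz":0,"fingers":0.06},{"ax":0,"ay":0,"az":0,"dx":0,"dy":0,"dz":0,"fingers":0.06}]}}

```text
time_s: 12.65
ee_pos: [0.4905, -0.033, 0.1019]
tcp_rot: [0.987, -0.161, -0.0, 0.0]
force: [0.9, 0.2, 0.6]
width: 0.0603
```

```bash
python3 -c "
from st import *
st();wr('w16');st()
im=camera('side')[:,:,::-1][100:220,180:340];cv2.imwrite('pics/s16.png',cv2.resize(im,None,fx=5,fy=5,interpolation=cv2.INTER_CUBIC))
"
```

```text
t 12.65 tcp [ 0.4905 -0.033   0.1019] gut [-0.1592  0.0615  0.0729] xt [ 0.948 -0.317 -0.001] yt [-0.317 -0.948  0.   ] zt [-0.001 -0.    -1.   ] F [0.88 0.22 0.58] w 0.0603
t 12.7 tcp [ 0.4912 -0.0331  0.1025] gut [-0.1584  0.0616  0.0734] xt [ 0.948 -0.317  0.001] yt [-0.317 -0.948  0.   ] zt [ 0.001 -0.    -1.   ] F [ 0.4  -1.58  1.7 ] w 0.0602
```

View pics/w16.png

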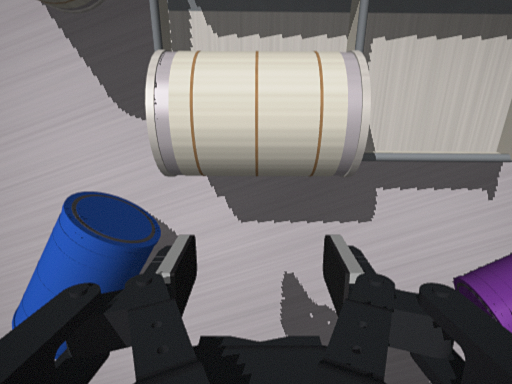

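View pics/s16.png

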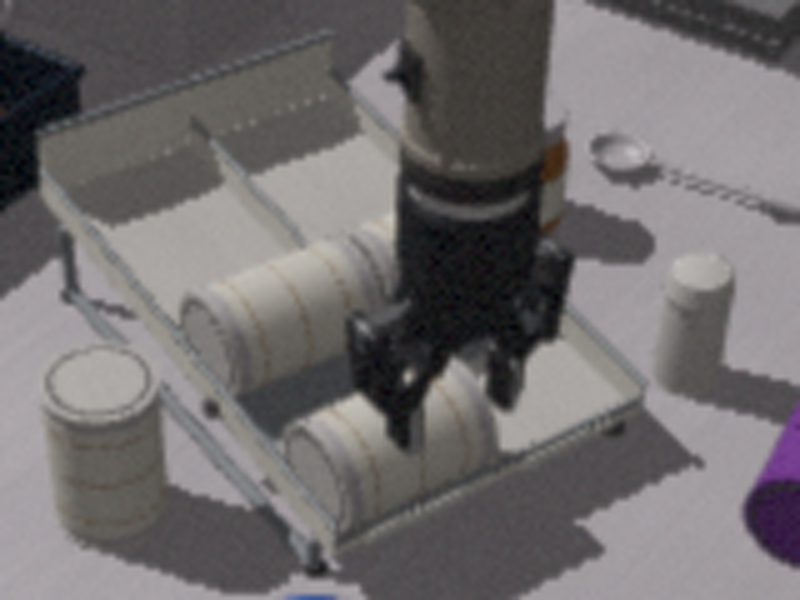

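```bash
python3 -c "
from st import *
q=camera_params('wrist');R,t=G(V);o=-q['R'].T@q['t']
for p in [(160,240),(110,190),(160,280)]:
  d=q['R'].T@(np.linalg.inv(q['mtx'])@np.array([*p,1])); X=o+d*(.045-o[2])/d[2]; print(p,X.round(3),(R.T@(X-t)).round(3))
"
```

```text
(160, 240) [0.483 0.049 0.045] [-0.198  0.137  0.02 ]
(110, 190) [0.531 0.068 0.045] [-0.159  0.17   0.016]
(160, 280) [0.451 0.063 0.045] [-0.232  0.14   0.023]
```

{"name": "drive_tool", "arguments": {"steps": [{"ax":0,"ay":0,"az":0,"dx":0,"dy":0,"dz":0.02,"fingers":0.06},{"ax":0,"ay":0,"az":0,"dx":0,"dy":0,"dz":0.02,"fingers":0.06},{"ax":0,"ay":0,"az":0,"dx":0,"dy":0,"dz":0.014,"fingers":0.06},{"ax":0,"ay":0,"az":0,"dx":0,"dy":0,"dz":0.005,"fingers":0.06},{"ax":0,"ay":0,"az":0,"dx":0,"dy":0,"dz":0,"fingers":0.06}]}}

```text
time_s: 13.25
ee_pos: [0.4911, -0.033, 0.043]
tcp_rot: [0.987, -0.161, 0.0, 0.0]
force: [0.1, 0.0, 0.7]
width: 0.0599
```

```bash
python3 -c "
from st import *
st();wr('w17');st()
"
```

```text
t 13.25 tcp [ 0.4911 -0.033   0.043 ] gut [-0.1648  0.0617  0.0143] xt [ 0.948 -0.317  0.   ] yt [-0.317 -0.948  0.   ] zt [ 0. -0. -1.] F [0.13 0.02 0.74] w 0.0599
t 13.3 tcp [ 0.4917 -0.0329  0.0435] gut [-0.1642  0.0619  0.0148] xt [ 0.948 -0.317  0.001] yt [-0.317 -0.948 -0.   ] zt [ 0.001 -0.    -1.   ] F [-0.15 -0.41  0.33] w 0.0601
```

View pics/w17.png

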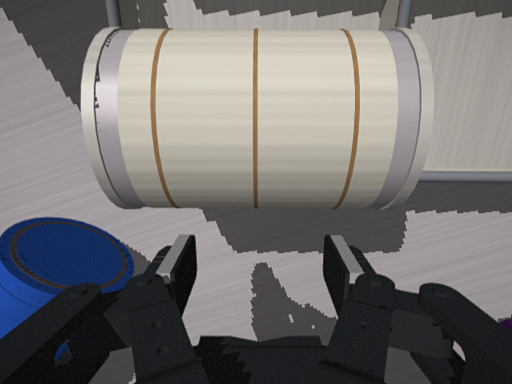

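{"name": "drive_tool", "arguments": {"steps": [{"ax":0,"ay":0,"az":0,"dx":0.003,"dy":-0.001,"dz":0.004,"fingers":0.06},{"ax":0,"ay":0,"az":0,"dx":0.004,"dy":0,"dz":-0.0004,"fingers":0.06},{"ax":0,"ay":0,"az":0,"dx":0.004,"dy":0,"dz":-0.0004,"fingers":0.06},{"ax":0,"ay":0,"az":0,"dx":0.004,"dy":0,"dz":-0.0004,"fingers":0.06},{"ax":0,"ay":0,"az":0,"dx":0.004,"dy":0,"dz":-0.0004,"fingers":0.06},{"ax":0,"ay":0,"az":0,"dx":0.005,"dy":0,"dz":-0.0005,"fingers":0.06},{"ax":0,"ay":0,"az":0,"dx":0.005,"dy":0,"dz":-0.0005,"fingers":0.06},{"ax":0,"ay":0,"az":0,"dx":0.005,"dy":0,"dz":-0.0005,"fingers":0.06}]}}

```text
time_s: 14.1
ee_pos: [0.524, -0.0427, 0.042]
tcp_rot: [0.987, -0.16, 0.0, 0.0]
force: [-0.7, 0.2, 0.7]
width: 0.0602
```

```bash
python3 -c "
from st import *
st();wr('w18');st()
"
```

```text
t 14.1 tcp [ 0.524  -0.0427  0.042 ] gut [-0.1308  0.0629  0.0097] xt [ 0.949 -0.317  0.   ] yt [-0.317 -0.949  0.   ] zt [ 0. -0. -1.] F [-0.7   0.18  0.73] w 0.0602
t 14.15 tcp [ 0.5252 -0.043   0.0421] gut [-0.1295  0.063   0.0097] xt [ 0.948 -0.317  0.002] yt [-0.317 -0.948 -0.   ] zt [ 0.002 -0.    -1.   ] F [ 0.61 -0.1   0.38] w 0.0601
```

View pics/w18.png

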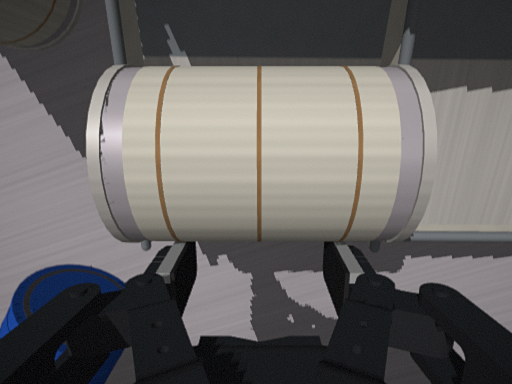

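{"name": "drive_tool", "arguments": {"steps": [{"ax":0,"ay":0,"az":0,"dx":0.005,"dy":0,"dz":-0.0005,"fingers":0.06},{"ax":0,"ay":0,"az":0,"dx":0.005,"dy":0,"dz":-0.0005,"fingers":0.06},{"ax":0,"ay":0,"az":0,"dx":0.005,"dy":0,"dz":-0.0005,"fingers":0.06},{"ax":0,"ay":0,"az":0,"dx":0.004,"dy":0,"dz":-0.0004,"fingers":0.06},{"ax":0,"ay":0,"az":0,"dx":0.004,"dy":0,"dz":-0.0004,"fingers":0.06},{"ax":0,"ay":0,"az":0,"dx":0.004,"dy":0,"dz":-0.0004,"fingers":0.06},{"ax":0,"ay":0,"az":0,"dx":0.004,"dy":0,"dz":-0.0005,"fingers":0.06},{"ax":0,"ay":0,"az":0,"dx":0.004,"dy":0,"dz":-0.0006,"fingers":0.06}]}}

```text
time_s: 14.95
ee_pos: [0.5561, -0.0535, 0.0456]
tcp_rot: [0.987, -0.16, -0.001, 0.0]
force: [-3.3, 0.5, 1.2]
width: 0.0599
```

```bash
python3 -c "
from st import *
st();wr('w19');st()
"
```

```text
t 14.95 tcp [ 0.5561 -0.0535  0.0456] gut [-0.0967  0.0628  0.0097] xt [ 0.948 -0.317 -0.002] yt [-0.317 -0.948  0.   ] zt [-0.002  0.    -1.   ] F [-3.28  0.46  1.23] w 0.0599
t 15.0 tcp [ 0.5572 -0.0538  0.0457] gut [-0.0956  0.0628  0.0098] xt [ 0.948 -0.317 -0.   ] yt [-0.317 -0.948  0.   ] zt [-0. -0. -1.] F [ 1.54 -0.37  1.12] w 0.0599
```

View pics/w19.png

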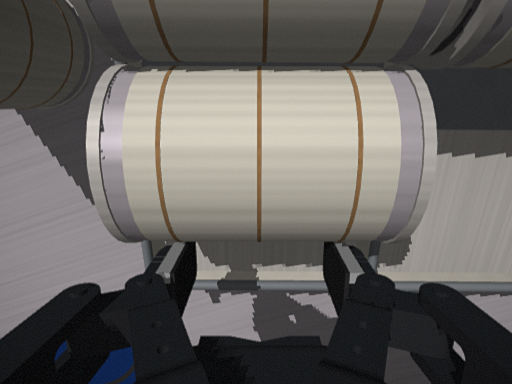

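{"name": "drive_tool", "arguments": {"steps": [{"ax":0,"ay":0,"az":0,"dx":0.003,"dy":0,"dz":-0.0004,"fingers":0.06},{"ax":0,"ay":0,"az":0,"dx":0.004,"dy":0,"dz":-0.0006,"fingers":0.06},{"ax":0,"ay":0,"az":0,"dx":0.004,"dy":0,"dz":-0.0006,"fingers":0.06},{"ax":0,"ay":0,"az":0,"dx":0.004,"dy":0,"dz":-0.0008,"fingers":0.06},{"ax":0,"ay":0,"az":0,"dx":0.004,"dy":0,"dz":-0.0008,"fingers":0.06}]}}

```text
time_s: 15.5
ee_pos: [0.5747, -0.0596, 0.0489]
tcp_rot: [0.987, -0.16, -0.0, 0.0]
force: [-4.6, 0.5, 2.0]
width: 0.0598
```

```bash
python3 -c "
from st import *
st();wr('w20');st()
"
```

```text
t 15.5 tcp [ 0.5747 -0.0596  0.0489] gut [-0.0769  0.0629  0.011 ] xt [ 0.949 -0.316 -0.001] yt [-0.316 -0.949  0.   ] zt [-0.001 -0.    -1.   ] F [-4.56  0.5   2.  ] w 0.0598
t 15.55 tcp [ 0.5762 -0.06    0.0492] gut [-0.0753  0.063   0.0111] xt [ 0.949 -0.317  0.002] yt [-0.317 -0.949 -0.   ] zt [ 0.002 -0.    -1.   ] F [-0.91  0.31  1.24] w 0.0602
```

View pics/w20.png

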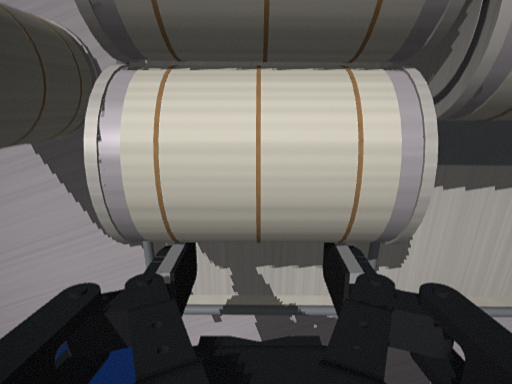

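{"name": "drive_tool", "arguments": {"steps": [{"ax":0,"ay":0,"az":0,"dx":0.003,"dy":0,"dz":-0.0006,"fingers":0.06},{"ax":0,"ay":0,"az":0,"dx":0.004,"dy":0,"dz":-0.0008,"fingers":0.06},{"ax":0,"ay":0,"az":0,"dx":0.004,"dy":0,"dz":-0.0008,"fingers":0.06},{"ax":0,"ay":0,"az":0,"dx":0.004,"dy":0,"dz":-0.0008,"fingers":0.06},{"ax":0,"ay":0,"az":0,"dx":0.004,"dy":0,"dz":-0.0006,"fingers":0.06}]}}

```text
time_s: 16.05
ee_pos: [0.5932, -0.0658, 0.0526]
tcp_rot: [0.987, -0.16, 0.0, 0.0]
force: [-3.8, 1.5, 1.5]
width: 0.0601
```

```bash
python3 -c "
from st import *
st();wr('w21');st()
"
```

```text
t 16.05 tcp [ 0.5932 -0.0658  0.0526] gut [-0.0572  0.0629  0.0126] xt [ 0.949 -0.317  0.   ] yt [-0.317 -0.949  0.   ] zt [ 0. -0. -1.] F [-3.82  1.53  1.53] w 0.0601
t 16.1 tcp [ 0.5945 -0.0662  0.0528] gut [-0.0558  0.0629  0.0127] xt [ 0.948 -0.317  0.002] yt [-0.317 -0.948 -0.   ] zt [ 0.002 -0.    -1.   ] F [-0.61  0.37  1.61] w 0.06
```

View pics/w21.png

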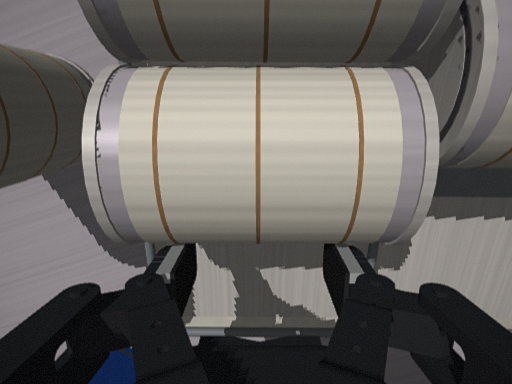

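{"name": "drive_tool", "arguments": {"steps": [{"ax":0,"ay":0,"az":0,"dx":0.003,"dy":0,"dz":-0.0004,"fingers":0.06},{"ax":0,"ay":0,"az":0,"dx":0.003,"dy":0,"dz":-0.0003,"fingers":0.06},{"ax":0,"ay":0,"az":0,"dx":0.003,"dy":0,"dz":-0.0003,"fingers":0.06},{"ax":0,"ay":0,"az":0,"dx":0.003,"dy":0,"dz":-0.0003,"fingers":0.06},{"ax":0,"ay":0,"az":0,"dx":0.003,"dy":0,"dz":-0.0003,"fingers":0.06},{"ax":0,"ay":0,"az":0,"dx":0.003,"dy":0,"dz":-0.0003,"fingers":0.06},{"ax":0,"ay":0,"az":0,"dx":0.003,"dy":0,"dz":-0.0003,"fingers":0.06},{"ax":0,"ay":0,"az":0,"dx":0.003,"dy":0,"dz":-0.0003,"fingers":0.06}]}}

```text
time_s: 16.9
ee_pos: [0.6166, -0.0736, 0.0552]
tcp_rot: [0.987, -0.16, 0.001, 0.0]
force: [-0.9, 0.2, -0.2]
width: 0.0601
```

{"name": "drive_tool", "arguments": {"steps": [{"ax":0,"ay":0,"az":0,"dx":0.003,"dy":0,"dz":-0.0003,"fingers":0.06},{"ax":0,"ay":0,"az":0,"dx":0.002,"dy":0,"dz":-0.0002,"fingers":0.06},{"ax":0,"ay":0,"az":0,"dx":0,"dy":0,"dz":0,"fingers":0.06},{"ax":0,"ay":0,"az":0,"dx":0,"dy":0,"dz":0,"fingers":0.06},{"ax":0,"ay":0,"az":0,"dx":0,"dy":0,"dz":0,"fingers":0.06},{"ax":0,"ay":0,"az":0,"dx":0,"dy":0,"dz":0,"fingers":0.06},{"ax":0,"ay":0,"az":0,"dx":0,"dy":0,"dz":0,"fingers":0.06},{"ax":0,"ay":0,"az":0,"dx":0,"dy":0,"dz":0,"fingers":0.06}]}}

```text
time_s: 17.7
ee_pos: [0.6203, -0.0748, 0.0555]
tcp_rot: [0.987, -0.16, -0.0, 0.0]
force: [0.3, -0.4, -0.2]
width: 0.06
```

```bash
python3 -c "
from st import *
st();wr('w22');st()
"
```

```text
t 17.7 tcp [ 0.6203 -0.0748  0.0555] gut [-0.0284  0.0628  0.0126] xt [ 0.949 -0.317  0.   ] yt [-0.317 -0.949  0.   ] zt [-0. -0. -1.] F [ 0.27 -0.37 -0.19] w 0.06
t 17.75 tcp [ 0.6203 -0.0748  0.0555] gut [-0.0284  0.0629  0.0126] xt [ 0.949 -0.317  0.   ] yt [-0.317 -0.949  0.   ] zt [ 0. -0. -1.] F [-0.4   0.16 -0.73] w 0.0602
```

View pics/w22.png

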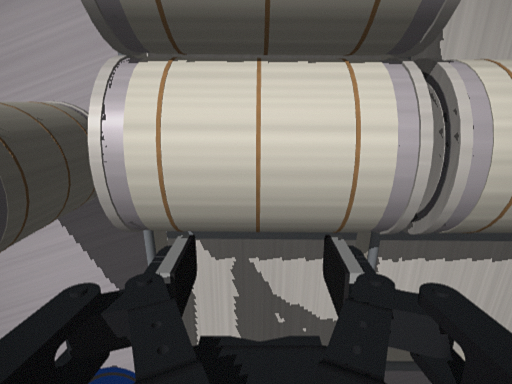

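{"name": "drive_tool", "arguments": {"steps": [{"ax":0,"ay":0,"az":0,"dx":-0.002,"dy":0,"dz":0,"fingers":0.06},{"ax":0,"ay":0,"az":0,"dx":-0.003,"dy":0,"dz":0,"fingers":0.06},{"ax":0,"ay":0,"az":0,"dx":-0.005,"dy":0,"dz":0,"fingers":0.06},{"ax":0,"ay":0,"az":0,"dx":-0.008,"dy":0,"dz":0,"fingers":0.06},{"ax":0,"ay":0,"az":0,"dx":-0.015,"dy":0,"dz":-0.005,"fingers":0.06},{"ax":0,"ay":0,"az":0,"dx":-0.025,"dy":0,"dz":-0.03,"fingers":0.06},{"ax":0,"ay":0,"az":0,"dx":-0.03,"dy":0,"dz":-0.04,"fingers":0.06},{"ax":0,"ay":0,"az":0,"dx":-0.03,"dy":0,"dz":-0.04,"fingers":0.06}]}}

```text
time_s: 18.55
ee_pos: [0.5063, -0.0369, 0.1711]
tcp_rot: [0.987, -0.16, -0.001, 0.0]
force: [0.2, -0.7, 1.8]
width: 0.0601
```

{"name": "drive_tool", "arguments": {"steps": [{"ax":0,"ay":0,"az":0,"dx":-0.01,"dy":0,"dz":-0.03,"fingers":0.06},{"ax":0,"ay":0,"az":0,"dx":0,"dy":0,"dz":-0.02,"fingers":0.06},{"ax":0,"ay":0,"az":0,"dx":0,"dy":0,"dz":0,"fingers":0.06},{"ax":0,"ay":0,"az":0,"dx":0,"dy":0,"dz":0,"fingers":0.06},{"ax":0,"ay":0,"az":0,"dx":0,"dy":0,"dz":0,"fingers":0.06}]}}

```text
time_s: 19.05
ee_pos: [0.4978, -0.0343, 0.219]
tcp_rot: [0.987, -0.16, -0.001, 0.0]
force: [-0.0, 0.4, -0.5]
width: 0.0597
```

```bash
python3 -c "
from st import *
st()
for i in range(2):
  im=camera('scene')[:,:,::-1][130:250,135:295];cv2.imwrite(f'pics/c23{i}.png',cv2.resize(im,None,fx=5,fy=5,interpolation=cv2.INTER_CUBIC))
  im2=camera('side')[:,:,::-1][100:220,180:340];cv2.imwrite(f'pics/s23{i}.png',cv2.resize(im2,None,fx=5,fy=5,interpolation=cv2.INTER_CUBIC))
R,t=G(V)
for c,O in(('scene',(135,130)),('side',(180,100))):
  for x in (.011,.021,.033,.08,.094,.114): print(c,x,((proj(c,R@np.array([x,.1145,.0365])+t)-O)*5+2).round())
st()
"
```

```text
t 19.05 tcp [ 0.4978 -0.0343  0.219 ] gut [-0.1396  0.0625  0.1886] xt [ 0.949 -0.317 -0.003] yt [-0.317 -0.949  0.001] zt [-0.003  0.    -1.   ] F [-0.05  0.42 -0.52] w 0.0597
scene 0.011 [512. 406.]
scene 0.021 [499. 411.]
scene 0.033 [483. 417.]
scene 0.08 [419. 439.]
scene 0.094 [399. 446.]
scene 0.114 [371. 456.]
side 0.011 [218. 357.]
side 0.021 [209. 347.]
side 0.033 [199. 336.]
side 0.08 [162. 291.]
side 0.094 [151. 278.]
side 0.114 [135. 260.]
t 19.25 tcp [ 0.4984 -0.0343  0.2193] gut [-0.1391  0.0627  0.1889] xt [ 0.949 -0.317 -0.002] yt [-0.317 -0.949  0.001] zt [-0.002  0.    -1.   ] F [-0.13  0.49  0.46] w 0.0601
```

View pics/c231.png

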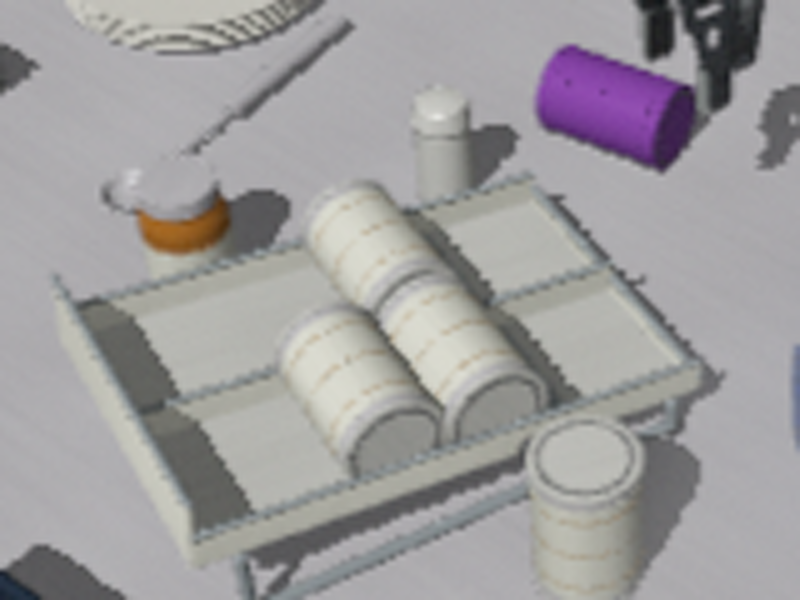

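View pics/s231.png

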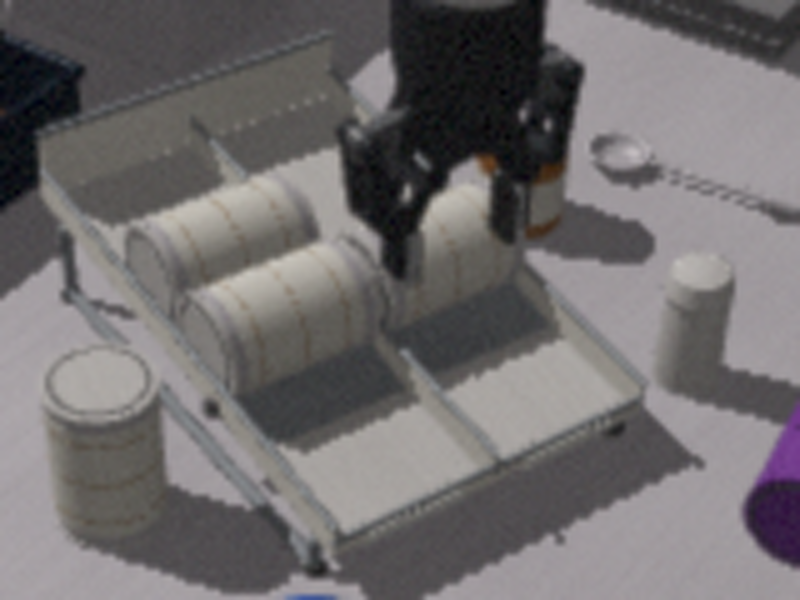

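```bash
python3 -c "
import cv2,numpy as np
print(np.abs(cv2.imread('pics/c230.png')[200:].astype(int)-cv2.imread('pics/c231.png')[200:]).max())
from bench import bot
print(bot.sign_off())"
```

```text
9
the job is handed in; nothing more can be done
None
```

I pushed both tins over the stop rod with the open fingertips, let each settle against its upper side, drew the fingers back clear of the rack, and handed the job in at about 19 s. No verdict is reported.

**Last checks:**
- **Left gutter:** In the last pictures tin_left's end face lies where a tin at x ≈ 21 mm should project. tin_stored lies where x ≈ 94 mm should, behind tin_left.
- **Right gutter:** tin_right lies level and square with tin_left. I judged this from the pictures and did not measure its position separately.
- **Stillness:** Two scene pictures 0.1 s apart showed no movement.
- **Bystanders:** The upright tin, jar, shaker and spoon look unmoved in the last pictures; I did not measure them. The mug was outside the last views, but the arm never went near it.

**What went wrong or disagreed:**
- **First push on the right:** With the fingers open to 60 mm, the tips stood about 25–30 mm higher than the TCP reading. They pressed the upper half of the tin, with a wrist force of about 14 N against the 30 N limit on finger force. I eased the tin back, lowered the fingers and repeated the push at about 2–5 N.
- **Over the rod:** tin_right left the fingers at the top of the rod and rolled a little ahead, then came back to rest on its own. It was not on the fingers for that part, with the fingers standing just below to catch it.
- **Rack position:** My fit of the rack was about 3 mm off sideways, which I corrected from the wrist pictures.

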